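# Clear the radio bench into the kit drawers and close them

### The arm

A 6-joint arm with a two-finger parallel gripper is mounted at the origin on the work surface. World frame = base frame: x ahead of the robot, y to its left, z up, the work surface at z = 0. Lengths are in m, angles in rad, forces in N, time in s.
With the tool pointing down it reaches from about 0.325 to 1 m from the base axis. Payload 5.1 kg.
Tool frame: the origin (TCP) lies at the very end of the fingers, on their centre line; the grasp point (between the pads) lies 19 mm behind it; z points along the fingers, y is the direction in which the jaws open and shut (so a half turn about z gives the same grasp; the last joint's range is limited). The gripper opens to 85 mm and grips with 20 to 120 N. Pads are 22 mm wide; open, the fingers measure 114 mm over their backs; the gripper's body (76 mm by 85 mm) begins 54 mm behind the grasp point. The pads swing forward as they close: fully open they stand 13 mm farther back than shut.
Start: joints at [1.186, 0.124, 1.65, -0, 1.367, -0.083], TCP at [0.193, 0.621, 0.231] pointing down, gripper open.
Joint ranges: [-2.61, 2.61], [-1.02, 2.33], [0.03, 2.71], [-1.35, 4.49], [0.32, 2.68], [-2.91, 2.91]. Speed limits (rad/s): [2.57, 2.57, 3.14, 3.14, 3.14, 3.14].

### API

Orientations are given as a rotation vector (axis times angle).
In Python, from workcell import sense, get_image, camera_info, finish_job gives the robot as it stands.
- The arm moves only by the tool drive_tool, never from a script. Its argument "targets" is a list of rows, each a list of 2 entries, a list of its own where there are three numbers: the shift along the world's x, y, z as a fraction of full scale, then the turn about the world's z as a fraction of full scale. A call has exactly 8 rows; each row shifts and turns the commanded pose from where the row before left it; what a row does not reach is not made up. Full scale, the value 1, is 0.5 m for a shift and 90 degrees for a turn. A row lasts 1/8 s, in which the tool goes at most 62.5 mm and 10.7 degrees, less where a joint would pass 70% of its speed; a pose out of reach is approached as far as the arm can. A call with a number of a shift or a turn outside -1 to 1 is refused whole. A call with a gripper value outside its range is refused whole. "grip" is the opening, from 0 (shut) to 1 (fully open), set as the call begins (left out, the last holds). The fingers move at their own pace and stop on an object; "grip_force" is the grip in N (left out, the last holds). Time passes only in rows, so rows that do not move let the fingers close, or fill a call up. It gives the time, the measured TCP pose, the force and the opening at its end, in the units of the state.
- sense(): the state, without advancing time (a new reading comes with each control period).
- get_image(name): name is "scene" or "side" or "wrist"; returns the picture (384x512x3 uint8, blue, green, red); there is no depth.
- camera_info(name): a dict with "fov_y" (degrees; the focal length in pixels is half the picture's height over the tangent of half this angle, whatever the lens; pixels are square), "cx", "cy" (the principal point, pixels), "R" (3x3) and "t" (3): a world point X has camera coordinates R X + t; the wrist camera has in their place "hand_eye" (4x4, takes a point from camera to tool coordinates, whose origin is the TCP and whose axes are the flange's). Camera axes: x right, y down, z forward; pixel columns grow to the right and rows downward; lengths in m; the calibration is good to about 2 mm. A picture is of the moment at which its call begins: read the wrist's pose just before it. camera_info takes no time and is no camera call.
- finish_job(): hands the job in, once; it reports no verdict.
The state is a dict: "t": time; "q": joint angles; "dq": joint speeds; "joint_torque": joint torques, N m; "eef_pos": TCP position; "ee_rot": TCP orientation; "wrist_force": force on the tool from outside, world axes, zero at the start; "moment": the same for the moment, N m; "finger_gap": finger opening in m.
Only numpy, scipy, OpenCV 4.12 (cv2) and the standard library are available. Lean on these libraries where they do the work, as an engineer would, in place of code of your own. Each camera call takes 0.05 s, during which the arm holds its last target.

### The job

Put the loose radio parts on the bench away: lay every ferrite rod in whichever open drawer already holds a ferrite rod, and every black battery box in the drawer that already holds a battery box. Then push both drawers gently home, without slamming, until they click in at the detent and stay fully shut. Leave the part already in each drawer inside it, and leave the other things on the bench alone.

Things in the scene. Friction and masses are not known exactly. Their poses are not given: they have to be found in the camera images.
- kit_cabinet: low grey metal kit cabinet fixed to the bench, 504 mm wide, 190 mm deep, 64 mm high, with two drawers side by side. Origin: middle of its front plane, at table height; x points into the cabinet (the way the drawers are pushed in), y towards the left drawer
- drawer_left (a joint): opening of the left drawer (towards +y), m: 0 = fully home, 0.165 = fully out. Slides with about 1.5 N of friction. Sprung detent: from about 15 to 6 mm before home it pushes back with up to about 5 N, then it pulls the drawer in and holds it at 0
- drawer_right (a joint): the same for the right drawer
- bed_left (a point): centre of the inner floor of the left drawer, moving with it; axes as the cabinet's. The floor (10 mm above the table) measures 160 mm in x by 225 mm in y; side walls 5 mm thick reach 40 mm above the table, the white front panel (12 mm thick) 50 mm. The cabinet's front plane lies at bed x = (opening - 0.080 m); beyond that the drawer is under the cabinet top, whose underside is 54 mm above the table
- lip_left (a point): middle of the front edge of the left drawer's steel pull lip, moving with it: a tab 90 mm wide and 6 mm thick sticking out 16 mm from the front panel towards the robot, 43 mm above the table; push here. 108 mm in front of the bed centre
- bed_right (a point): centre of the inner floor of the right drawer, moving with it; axes as the cabinet's. The floor (10 mm above the table) measures 160 mm in x by 225 mm in y; side walls 5 mm thick reach 40 mm above the table, the white front panel (12 mm thick) 50 mm. The cabinet's front plane lies at bed x = (opening - 0.080 m); beyond that the drawer is under the cabinet top, whose underside is 54 mm above the table
- lip_right (a point): middle of the front edge of the right drawer's steel pull lip, moving with it: a tab 90 mm wide and 6 mm thick sticking out 16 mm from the front panel towards the robot, 43 mm above the table; push here. 108 mm in front of the bed centre
- rod1: ferrite-rod aerial: a dark round rod 100 mm long, 16 mm diameter, through a white, copper-wound square coil former in its middle, 56 mm long and 20 x 20 mm; lies on the former. About 60 g. Origin: centre of the former's underside; x runs along the rod, z up. May be absent (None)
- rod2: ferrite-rod aerial: a dark round rod 100 mm long, 16 mm diameter, through a white, copper-wound square coil former in its middle, 56 mm long and 20 x 20 mm; lies on the former. About 60 g. Origin: centre of the former's underside; x runs along the rod, z up. May be absent (None)
- rod3: ferrite-rod aerial: a dark round rod 100 mm long, 16 mm diameter, through a white, copper-wound square coil former in its middle, 56 mm long and 20 x 20 mm; lies on the former. About 60 g. Origin: centre of the former's underside; x runs along the rod, z up. May be absent (None)
- box1: black plastic battery box with a grey panel on top, 64 x 30 x 24 mm, about 90 g. Origin: centre of its underside; x along its 64 mm, y along its 30 mm, z up. May be absent (None)
- box2: black plastic battery box with a grey panel on top, 64 x 30 x 24 mm, about 90 g. Origin: centre of its underside; x along its 64 mm, y along its 30 mm, z up. May be absent (None)
- box3: black plastic battery box with a grey panel on top, 64 x 30 x 24 mm, about 90 g. Origin: centre of its underside; x along its 64 mm, y along its 30 mm, z up. May be absent (None)
- rod_sample: ferrite-rod aerial: a dark round rod 100 mm long, 16 mm diameter, through a white, copper-wound square coil former in its middle, 56 mm long and 20 x 20 mm; lies on the former. About 60 g. Origin: centre of the former's underside; x runs along the rod, z up. Already in one of the two drawers, near its right wall; marks that drawer as the one for rods
- box_sample: black plastic battery box with a grey panel on top, 64 x 30 x 24 mm, about 90 g. Origin: centre of its underside; x along its 64 mm, y along its 30 mm, z up. Already in the other drawer, near its right wall; marks that drawer as the one for battery boxes
- solder_spool: aluminium spool 52 mm across, 36 mm high, standing among the parts; leave alone. Origin: centre of its underside
- pliers: black pliers, about 150 mm long, 12 mm high; leave alone. Origin near the middle
- screwdriver: yellow-handled screwdriver 170 mm long; leave alone. Origin near the middle
Not all that is in view belongs to the job. There is more than one size of the pliers; the one meant has the size given above.

How it is judged:
At the end, for the whole second after the job is handed in: Every ferrite rod on the bench lies in the drawer that held the rod at the start, every battery box in the drawer that held the box, with the parts that were there (origins within 32 mm above the drawer floor), both drawers within 3 mm of fully home, everything at rest ((((x of rod1 in the frame of bed_left between -0.085 and 0.085 m and y of rod1 in the frame of bed_left between -0.115 and 0.115 m and z of rod1 in the frame of bed_left between -0.01 and 0.032 m) and (x of rod2 in the frame of bed_left between -0.085 and 0.085 m and y of rod2 in the frame of bed_left between -0.115 and 0.115 m and z of rod2 in the frame of bed_left between -0.01 and 0.032 m) and (x of rod3 in the frame of bed_left between -0.085 and 0.085 m and y of rod3 in the frame of bed_left between -0.115 and 0.115 m and z of rod3 in the frame of bed_left between -0.01 and 0.032 m) and (x of rod_sample in the frame of bed_left between -0.085 and 0.085 m and y of rod_sample in the frame of bed_left between -0.115 and 0.115 m and z of rod_sample in the frame of bed_left between -0.01 and 0.032 m) and (x of box1 in the frame of bed_right between -0.085 and 0.085 m and y of box1 in the frame of bed_right between -0.115 and 0.115 m and z of box1 in the frame of bed_right between -0.01 and 0.032 m) and (x of box2 in the frame of bed_right between -0.085 and 0.085 m and y of box2 in the frame of bed_right between -0.115 and 0.115 m and z of box2 in the frame of bed_right between -0.01 and 0.032 m) and (x of box3 in the frame of bed_right between -0.085 and 0.085 m and y of box3 in the frame of bed_right between -0.115 and 0.115 m and z of box3 in the frame of bed_right between -0.01 and 0.032 m) and (x of box_sample in the frame of bed_right between -0.085 and 0.085 m and y of box_sample in the frame of bed_right between -0.115 and 0.115 m and z of box_sample in the frame of bed_right between -0.01 and 0.032 m)) or ((x of rod1 in the frame of bed_right between -0.085 and 0.085 m and y of rod1 in the frame of bed_right between -0.115 and 0.115 m and z of rod1 in the frame of bed_right between -0.01 and 0.032 m) and (x of rod2 in the frame of bed_right between -0.085 and 0.085 m and y of rod2 in the frame of bed_right between -0.115 and 0.115 m and z of rod2 in the frame of bed_right between -0.01 and 0.032 m) and (x of rod3 in the frame of bed_right between -0.085 and 0.085 m and y of rod3 in the frame of bed_right between -0.115 and 0.115 m and z of rod3 in the frame of bed_right between -0.01 and 0.032 m) and (x of rod_sample in the frame of bed_right between -0.085 and 0.085 m and y of rod_sample in the frame of bed_right between -0.115 and 0.115 m and z of rod_sample in the frame of bed_right between -0.01 and 0.032 m) and (x of box1 in the frame of bed_left between -0.085 and 0.085 m and y of box1 in the frame of bed_left between -0.115 and 0.115 m and z of box1 in the frame of bed_left between -0.01 and 0.032 m) and (x of box2 in the frame of bed_left between -0.085 and 0.085 m and y of box2 in the frame of bed_left between -0.115 and 0.115 m and z of box2 in the frame of bed_left between -0.01 and 0.032 m) and (x of box3 in the frame of bed_left between -0.085 and 0.085 m and y of box3 in the frame of bed_left between -0.115 and 0.115 m and z of box3 in the frame of bed_left between -0.01 and 0.032 m) and (x of box_sample in the frame of bed_left between -0.085 and 0.085 m and y of box_sample in the frame of bed_left between -0.115 and 0.115 m and z of box_sample in the frame of bed_left between -0.01 and 0.032 m))) and value of joint each of drawer_left, drawer_right below 0.003 m and linear speed of each of rod1, rod2, rod3, box1, box2, box3 below 0.02 m/s); the robot touches nothing.
It fails at once if a drawer is slammed: it moves inwards faster than 0.4 m/s (velocity of joint any of drawer_left, drawer_right below -0.4 m/s).
It fails at once if one of the two parts already in the drawers is lifted out (height (world z) of any of rod_sample, box_sample above 0.09 m).
It fails at once if another thing on the bench is pushed more than 8 cm away (distance of any of solder_spool, pliers, screwdriver from where it was at the start of the episode above 0.08 m).
Of rod1, rod2, rod3, box1, box2, box3 only 4 to 6 are there at a start; the rules pass over those that are not, and their reading is None.
At some moment in a run one of rod1, rod2, rod3, box1, box2, box3 may be knocked a few centimetres aside while the robot is not near it.
Once in a run the grip may slacken for a moment while it holds something.
It also fails if it takes over 210 s, if anything falls off the work surface, if the arm or the gripper's body presses on something with over 40 N, if the wrist force passes 120 N, or if a joint passes its speed limit or range.

## Working session

There is one attempt and no reset: what is moved stays moved. The work goes in short steps, Python scripts to look and compute and a tool call to move; the robot and the scene stay as the last step left them, time stands still between calls to the robot, and variables do not carry over. Pictures are saved under pics/ and viewed, and the job is handed in when it is done.

Besides the shell and the picture viewer there is one more tool, called after "Emit:" by a JSON object that holds its "fn" and its "kwargs", one argument or row to a line. drive_tool: Moves the arm, as the interface text tells. Its arguments: {"type":"object","properties":{"targets":{"type":"array"},"grip":{"type":"number"},"grip_force":{"type":"number"}},"required":["targets"]}

```bash
mkdir -p pics; cat > h.py <<'E'
import numpy as np, cv2
from workcell import sense,get_image,camera_info,finish_job
from scipy.spatial.transform import Rotation as Ro
def cam(n):
    c=camera_info(n); f=192/np.tan(np.radians(c['fov_y'])/2)
    return c,f
def ray(n,u,v,z,st=None):
    c,f=cam(n)
    d=np.array([(u-c['cx'])/f,(v-c['cy'])/f,1.])
    if n=='wrist':
        st=st or sense(); H=np.array(c['hand_eye']); R=Ro.from_rotvec(st['ee_rot']).as_matrix()
        o=R@H[:3,3]+np.array(st['eef_pos']); d=R@H[:3,:3]@d
    else:
        R=np.array(c['R']); t=np.array(c['t']); o=-R.T@t; d=R.T@d
    return o+d*(z-o[2])/d[2]
def proj(n,X):
    c,f=cam(n); p=np.array(c['R'])@X+np.array(c['t']); return c['cx']+f*p[0]/p[2],c['cy']+f*p[1]/p[2]
def snap(n,name,crop=None,k=1.5):
    im=get_image(n); cv2.imwrite('pics/raw_'+name+'.png',im)
    o=im if crop is None else im[crop[1]:crop[3],crop[0]:crop[2]]
    cv2.imwrite('pics/'+name+'.png',cv2.resize(o,None,fx=k,fy=k,interpolation=cv2.INTER_CUBIC)); return im
E
python3 - <<'E'
from h import *
for n in('scene','side','wrist'):
    snap(n,n+'0'); print(n,camera_info(n))
print(sense())
E
```

```text
scene {'fov_y': 43.92447043074829, 'cx': 258.27987538878466, 'cy': 193.2285433947668, 'R': array([[-0.85416534,  0.51999878,  0.00168435],
       [ 0.39248209,  0.64682072, -0.6538966 ],
       [-0.34111491, -0.55787473, -0.75658205]]), 't': array([ 0.49713725, -0.09248598,  1.50460692])}
side {'fov_y': 43.72650898672342, 'cx': 268.45345567335306, 'cy': 189.99735016828555, 'R': array([[ 0.79285917, -0.60925881,  0.01334298],
       [-0.41946393, -0.56149077, -0.71328685],
       [ 0.44206826,  0.55993912, -0.7007452 ]]), 't': array([-0.50020611,  0.1954076 ,  1.311816  ])}
wrist {'fov_y': 62.80292591587062, 'cx': 253.41812825482197, 'cy': 194.32000071478868, 'hand_eye': array([[ 5.14909548e-05, -9.59667379e-01, -2.81137902e-01,
         7.28010547e-02],
       [ 9.99999999e-01,  4.48069686e-05,  3.02028598e-05,
         1.20721373e-03],
       [-1.63877622e-05, -2.81137903e-01,  9.59667380e-01,
        -1.43689773e-01],
       [ 0.00000000e+00,  0.00000000e+00,  0.00000000e+00,
         1.00000000e+00]])}
{'t': 0.15, 'q': array([ 1.18635395e+00,  1.24373206e-01,  1.65136001e+00, -2.49830963e-05,
        1.36750109e+00, -8.25897139e-02]), 'dq': array([-0.00163347,  0.00063616, -0.00423533, -0.00111334, -0.00097203,
        0.00010107]), 'joint_torque': array([ 6.43277072e-04, -4.24230123e+01, -3.66012812e+01, -6.13280213e-05,
        4.60730036e-03, -8.06738676e-07]), 'eef_pos': array([0.19308753, 0.6201618 , 0.23032399]), 'ee_rot': array([-4.72289459e-01, -3.10552790e+00,  2.51731832e-03]), 'wrist_force': array([-0.31498178,  0.10202668,  0.2516635 ]), 'moment': array([-0.01809099,  0.00244613, -0.00399108]), 'finger_gap': 0.08527526847854422}
```

View pics/scene0.png

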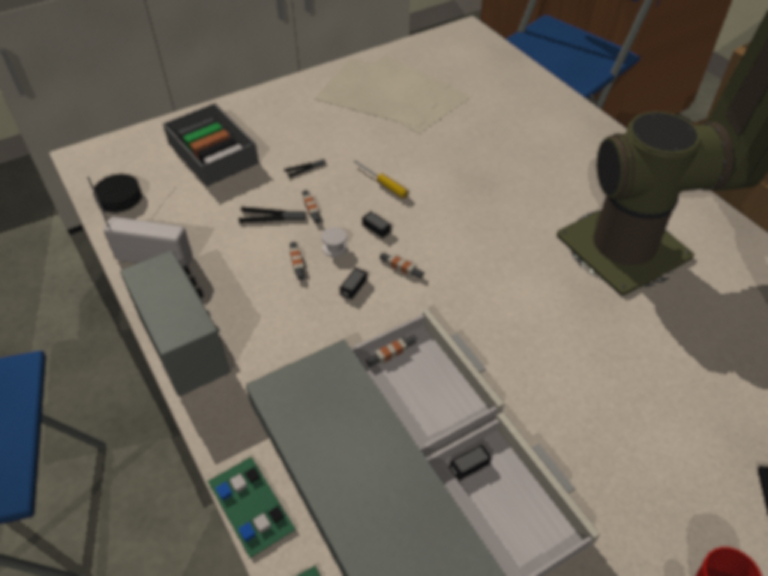

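View pics/side0.png

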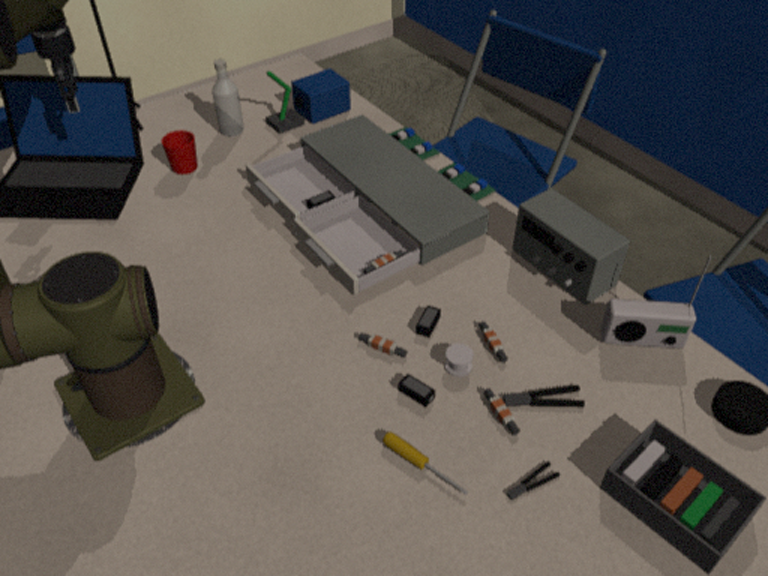

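View pics/wrist0.png

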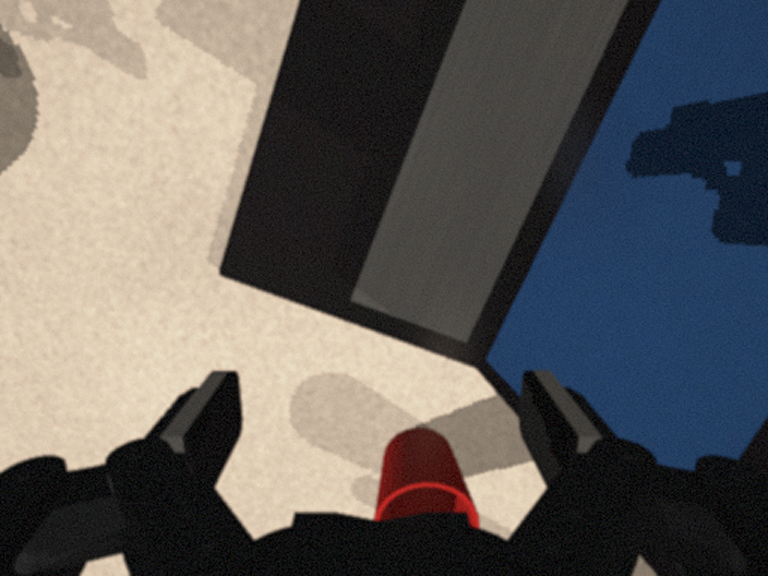

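The scene view, in shown pixels, has three bench rods at (311,205), (297,259) and (403,265), and two black boxes at (377,224) and (354,283). The rod sample is in the near drawer at (392,349) and the box sample is in the far drawer at (470,460). The large pliers are at (272,215), and the small pair at (305,168) is a decoy.

```bash
cat >> h.py <<'E'
def find(n,im,roi,kind):
    x0,y0,x1,y1=roi
    b,g,r=[im[:,:,i].astype(int) for i in range(3)]
    hsv=cv2.cvtColor(im,cv2.COLOR_BGR2HSV)
    if kind=='orange': m=((hsv[:,:,0]<14)&(hsv[:,:,1]>90)&(hsv[:,:,2]>70))
    else: m=hsv[:,:,2]<85
    m=m.astype(np.uint8)*255; mm=np.zeros_like(m); mm[y0:y1,x0:x1]=m[y0:y1,x0:x1]
    if kind=='orange': mm=cv2.morphologyEx(mm,cv2.MORPH_CLOSE,np.ones((7,7)))
    cs,_=cv2.findContours(mm,cv2.RETR_EXTERNAL,cv2.CHAIN_APPROX_NONE)
    return [(cv2.minAreaRect(c),cv2.contourArea(c)) for c in cs if cv2.contourArea(c)>25]
E
python3 - <<'E'
from h import *
for n,roi in (('scene',(150,100,400,330)),('side',(160,100,400,320))):
    im=cv2.imread(f'pics/raw_{n}0.png')
    for k,z in(('orange',.018),('dark',.014)):
        for (c,s,a),A in find(n,im,roi,k):
            print(n,k,np.round(np.array(c)*1.5),np.round(s,1),round(a),A,np.round(ray(n,*c,z),3))
# drawer corners, scene px/1.5
for u,v,z in((427,315,.05),(500,406,.05),(595,535,.05),(345,342,.064),(250,382,.064)): print('scene',u,v,np.round(ray('scene',u/1.5,v/1.5,z),3))
for u,v,z in((357,287,.05),(247,172,.05),(303,137,.064),(428,250,.064),(362,118,.064),(488,213,.064)): print('side',u,v,np.round(ray('side',u/1.5,v/1.5,z),3))
E
```

```text
scene orange [391. 349.] [ 8.9 13.3] 60 85.0 [ 0.565 -0.014  0.018]
scene orange [400. 264.] [12.1  8. ] 27 66.5 [ 0.439 -0.188  0.018]
scene orange [296. 257.] [8.8 6.3] 79 40.5 [ 0.609 -0.314  0.018]
scene orange [310. 203.] [8.2 5.8] 68 29.5 [ 0.511 -0.445  0.018]
scene dark [244. 482.] [18.3 24.1] 63 213.0 [0.901 0.084 0.014]
scene dark [463. 462.] [21.8 42.2] 64 680.0 [0.582 0.237 0.014]
scene dark [458. 435.] [ 4.  53.7] 63 100.0 [0.56  0.192 0.014]
scene dark [274. 444.] [76.1  3.7] 62 152.0 [0.831 0.048 0.014]
scene dark [378. 360.] [32.  15.7] 2 173.5 [ 0.598 -0.008  0.014]
scene dark [229. 361.] [ 5. 19.] 0 56.5 [ 0.829 -0.147  0.014]
scene dark [410. 340.] [8.5 9.5] 76 46.0 [ 0.523 -0.015  0.014]
scene dark [416. 273.] [8.2 4.8] 22 28.0 [ 0.423 -0.152  0.014]
scene dark [354. 284.] [11.7 21.5] 39 205.0 [ 0.543 -0.191  0.014]
scene dark [301. 273.] [7.9 5.4] 72 32.5 [ 0.621 -0.27   0.014]
scene dark [376. 226.] [20.2 10.8] 30 173.5 [ 0.422 -0.311  0.014]
scene dark [578. 243.] [42. 27.] 90 626.5 [ 0.087 -0.047  0.014]
scene dark [272. 214.] [10. 43.] 90 281.5 [ 0.596 -0.457
[... 1073 characters left out ...]
25. 319.] [16.3 21.8] 29 278.5 [ 0.537 -0.193  0.014]
side dark [367. 268.] [ 5.4 10.3] 63 33.0 [ 0.532 -0.003  0.014]
side dark [319. 199.] [ 6.7 20.6] 68 110.5 [0.58  0.26  0.014]
side dark [296. 232.] [110.4  13.2] 48 638.0 [0.474 0.19  0.014]
side dark [451. 244.] [126. 197.] 90 11556.5 [ 0.726 -0.052  0.014]
scene 427 315 [ 0.481 -0.026  0.05 ]
scene 500 406 [0.484 0.199 0.05 ]
scene 595 535 [0.498 0.447 0.05 ]
scene 345 342 [ 0.645 -0.041  0.064]
scene 250 382 [ 0.822 -0.051  0.064]
side 357 287 [ 0.462 -0.068  0.05 ]
side 247 172 [0.476 0.41  0.05 ]
side 303 137 [0.653 0.441 0.064]
side 428 250 [ 0.637 -0.078  0.064]
side 362 118 [0.824 0.426 0.064]
side 488 213 [ 0.821 -0.062  0.064]
```

Both cameras agree: the cabinet front is at about x=0.645, the right drawer holds the rod and the left drawer holds the box. I'm moving over the parts for a wrist view.

Emit:
{"fn": "drive_tool", "kwargs": {
  "targets": [
    [[0.03,-0.05,0.02],0.008],
    [[0.03,-0.0775,0.006],0.008],
    [[0.024,-0.0775,0.006],0.008],
    [[0.024,-0.0775,0.006],0.008],
    [[0.024,-0.0775,0.006],0.008],
    [[0.024,-0.0775,0.006],0.008],
    [[0.024,-0.0775,0.006],0.008],
    [[0.024,-0.0775,0.006],0.008]
  ],
  "grip": 1
}}

```text
t: 1.15
eef_pos: [0.2953, 0.323, 0.2621]
ee_rot: [-0.314, -3.126, 0.0]
wrist_force: [-0.4, -0.9, -0.1]
finger_gap: 0.0852
```

Emit:
{"fn": "drive_tool", "kwargs": {
  "targets": [
    [[0.024,-0.0775,0.006],0.008],
    [[0.024,-0.0775,0.006],0.008],
    [[0.024,-0.0775,0.006],0.008],
    [[0.024,-0.0775,0.006],0.008],
    [[0.024,-0.0775,0.006],0.008],
    [[0.024,-0.0775,0.006],0.008],
    [[0.024,-0.0775,0.006],0.008],
    [[0.024,-0.0775,0.006],0.008]
  ]
}}

```text
t: 2.15
eef_pos: [0.3913, 0.013, 0.2862]
ee_rot: [0.158, 3.137, 0.0]
wrist_force: [0.3, 1.0, -0.2]
finger_gap: 0.0853
```

Emit:
{"fn": "drive_tool", "kwargs": {
  "targets": [
    [[0.024,-0.0775,0.006],0.008],
    [[0.024,-0.0775,0.006],0.008],
    [[0.024,-0.0775,0.006],0.008],
    [[0.024,-0.0775,0.006],0.008],
    [[0.024,-0.0775,0.006],0.008],
    [[0.024,-0.0775,0.006],0.008],
    [[0.024,-0.0775,0],0.008],
    [[0,0,0],0]
  ]
}}

```text
t: 3.15
eef_pos: [0.4751, -0.2587, 0.3033]
ee_rot: [-0.024, -3.14, -0.001]
wrist_force: [0.3, -0.1, -0.2]
finger_gap: 0.0854
```

```bash
python3 - <<'E'
from h import *
s=sense();print(s['t'],s['eef_pos'],s['ee_rot'],s['q'])
snap('wrist','w1')
E
```

```text
3.15 [ 0.47514619 -0.25869388  0.3033219 ] [-2.44807251e-02 -3.13979490e+00 -1.41542750e-03] [-5.97709614e-01 -1.52751875e-01  1.80396091e+00 -1.98209154e-04
  1.49229950e+00 -2.15289669e+00]
```

View pics/w1.png

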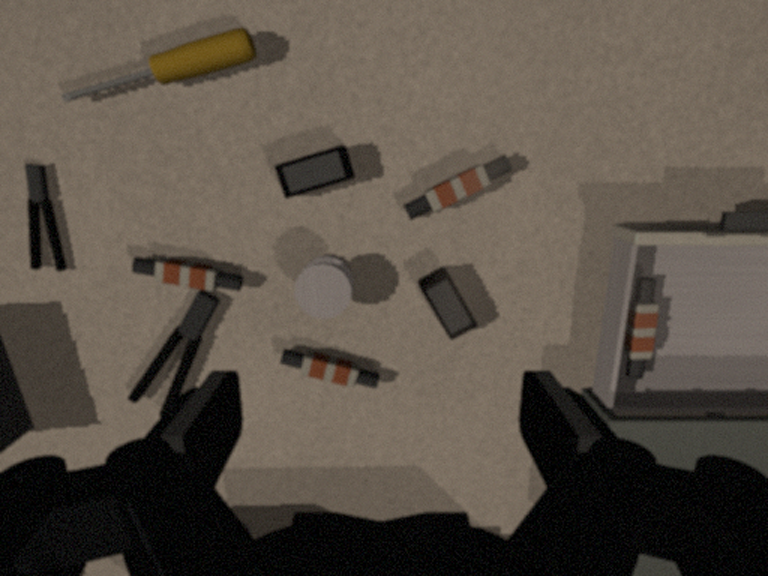

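The wrist view shows rods at (458,187), (188,274) and (330,368), boxes at (315,172) and (448,303), and the spool at (325,287). The pliers at (175,350) are close to the rod at (188,274).

```bash
python3 - <<'E'
from h import *
s=sense();print(np.round(s['eef_pos'],4))
P={'rodC':[(407,210),(508,162),.01],'rodA':[(135,264),(240,283),.01],'rodB':[(284,356),(378,380),.01],
'box1':[(281,180),(351,163),.024],'box2':[(433,272),(464,331),.024],'samp':[(646,282),(637,372),.02]}
for k,(a,b,z) in P.items():
    A=ray('wrist',a[0]/1.5,a[1]/1.5,z);B=ray('wrist',b[0]/1.5,b[1]/1.5,z);d=B-A
    print(k,np.round((A+B)/2,4)[:2],'len',round(np.linalg.norm(d),3),'ang',round(np.degrees(np.arctan2(d[1],d[0]))%180,1))
im=cv2.imread('pics/raw_w1.png')
for (c,sz,a),A in find('wrist',im,(60,60,460,270),'orange'): print(np.array(c)*1.5,sz,np.round(ray('wrist',*c,.02),4))
for n,u,v,z in(('spool top',325,290,.036),('plier tip',207,295,.012),('plier end1',135,398,.012),('sd tip',65,96,.01),('wall r front',640,237,.04),('wall r outer front',628,232,.05),('wall inner right front',653,247,.04),('r wall floor fr',657,360,.01)):
    print(n,np.round(ray('wrist',u/1.5,v/1.5,z),4))
E
```

```text
[ 0.475  -0.2575  0.3035]
rodC [ 0.4319 -0.1853] len 0.099 ang 114.6
rodA [ 0.5097 -0.4395] len 0.1 ang 78.4
rodB [ 0.6103 -0.3069] len 0.098 ang 73.4
box1 [ 0.4166 -0.3106] len 0.063 ang 102.3
box2 [ 0.5374 -0.1918] len 0.066 ang 27.6
samp [ 0.5681 -0.0044] len 0.093 ang 2.7
[328.78562164 372.1146698 ] (26.670896530151367, 11.859387397766113) [ 0.6099 -0.3084  0.02  ]
[643.8808136 332.2039032] (15.00820255279541, 26.915536880493164) [ 0.5722 -0.0014  0.02  ]
[183.65153503 275.7669754 ] (29.70404624938965, 13.191402435302734) [ 0.5093 -0.4395  0.02  ]
[458.10003662 187.20000458] (16.099689483642578, 30.4105281829834) [ 0.4321 -0.1858  0.02  ]
spool top [ 0.5205 -0.3062  0.036 ]
plier tip [ 0.5307 -0.423   0.012 ]
plier end1 [ 0.6399 -0.5098  0.012 ]
sd tip [ 0.351 -0.525  0.01 ]
wall r front [ 0.4754 -0.0293  0.04  ]
wall r outer front [ 0.4692 -0.0456  0.05  ]
wall inner right front [ 0.4844 -0.0167  0.04  ]
r wall floor fr [0.6064 0.022  0.01  ]
```

Emit:
{"fn": "drive_tool", "kwargs": {
  "targets": [
    [[-0.0108,0.0179,-0.05],-0.0897],
    [[-0.0108,0.0179,-0.05],-0.0897],
    [[-0.0108,0.0179,-0.05],-0.0897],
    [[-0.0108,0.0179,-0.05],-0.0897],
    [[-0.0108,0.0179,-0.05],-0.0897],
    [[-0.0108,0.0179,-0.05],-0.0897],
    [[-0.0108,0.0179,-0.05],-0.0897],
    [[-0.0108,0.0179,-0.05],-0.0897]
  ],
  "grip": 0.6,
  "grip_force": 40
}}

```text
t: 4.2
eef_pos: [0.4315, -0.1838, 0.1036]
ee_rot: [1.7, 2.642, 0.0]
wrist_force: [0.7, 0.4, -0.4]
finger_gap: 0.0516
```

Emit:
{"fn": "drive_tool", "kwargs": {
  "targets": [
    [[0,0,0],0],
    [[0,0,-0.033],0],
    [[0,0,-0.033],0],
    [[0,0,-0.033],0],
    [[0,0,-0.033],0],
    [[0,0,-0.033],0],
    [[0,0,-0.033],0],
    [[0,0,0],0]
  ]
}}

```text
t: 5.2
eef_pos: [0.4307, -0.1846, 0.0034]
ee_rot: [-1.693, -2.642, 0.0]
wrist_force: [-0.5, 0.3, 0.3]
finger_gap: 0.0511
```

```bash
python3 - <<'E'
from h import *
s=sense();print(s['t'],s['eef_pos'],s['ee_rot'],s['q'],s['finger_gap'],s['wrist_force'])
snap('wrist','w2')
E
```

```text
5.2 [ 0.43072912 -0.18460571  0.00343314] [-1.69336578e+00 -2.64172301e+00  3.18756875e-04] [-5.19526538e-01 -6.27473924e-03  2.20961377e+00 -1.81371694e-05
  9.41988144e-01 -9.50256140e-01] 0.0511325032905513 [-0.52014079  0.33592613  0.28308917]
```

View pics/w2.png

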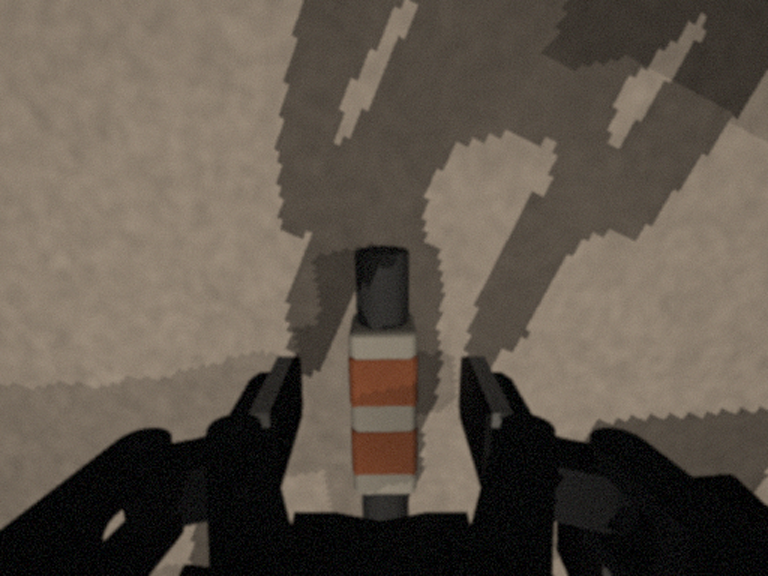

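Emit:
{"fn": "drive_tool", "kwargs": {
  "targets": [
    [[0,0,0],0],
    [[0,0,0],0],
    [[0,0,0],0],
    [[0,0,0],0],
    [[0,0,0.03],0],
    [[0,0,0.06],0],
    [[0,0,0.08],0],
    [[0,0,0.08],0]
  ],
  "grip": 0
}}

```text
t: 6.25
eef_pos: [0.4314, -0.1849, 0.1317]
ee_rot: [-1.695, -2.644, 0.0]
wrist_force: [0.2, -0.7, -1.5]
finger_gap: 0.019
```

Emit:
{"fn": "drive_tool", "kwargs": {
  "targets": [
    [[0.015,0.05,0.03],0.0908],
    [[0.015,0.05,0.03],0.0908],
    [[0.015,0.05,0.03],0.0908],
    [[0.015,0.05,0.03],0.0908],
    [[0.015,0.05,0.03],0.0908],
    [[0.015,0.05,0.03],0.0908],
    [[0.015,0.05,0.03],0.0908],
    [[0.015,0.05,0],0.0908]
  ]
}}

```text
t: 7.25
eef_pos: [0.4925, 0.0156, 0.2374]
ee_rot: [-0.009, 3.139, -0.0]
wrist_force: [0.4, 0.6, -0.3]
finger_gap: 0.0187
```

```bash
python3 - <<'E'
from h import *
s=sense();print(s['t'],s['eef_pos'],s['ee_rot'],s['q'],s['finger_gap'],s['wrist_force'])
snap('wrist','w3')
E
```

```text
7.25 [0.49251825 0.01555563 0.23741755] [-9.15816191e-03  3.13882586e+00 -4.06990957e-04] [-7.73953428e-02 -2.38625381e-01  1.98671313e+00 -3.82109750e-05
  1.39073957e+00 -1.65402027e+00] 0.018734422197292263 [ 0.40321121  0.59466173 -0.27241131]
```

View pics/w3.png

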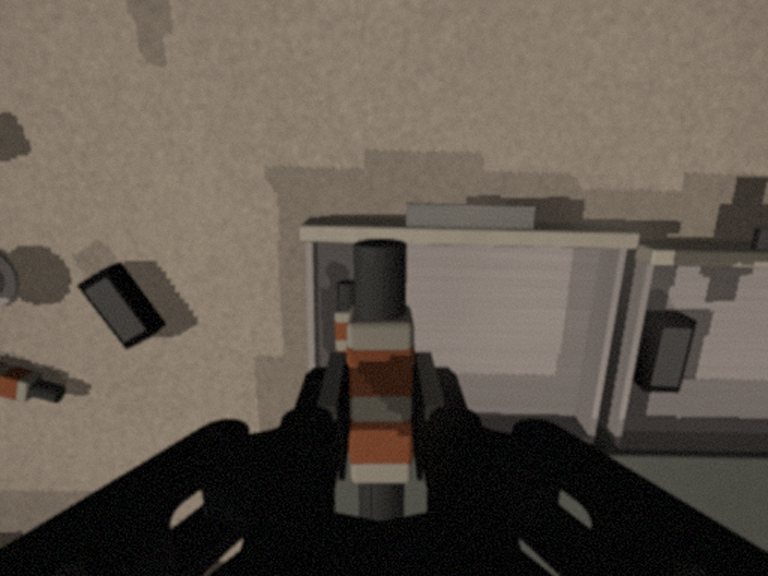

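The rod is held and the right drawer is in view: front panel (302,230)–(638,238), lip (472,215), box sample at (670,350).

```bash
python3 - <<'E'
from h import *
for n,u,v,z in(('fr corner R',302,230,.05),('fr corner L',638,238,.05),('lip mid',472,204,.043),('lip r',407,203,.043),('lip l',535,207,.043),('rwall top in',314,245,.04),('lwall top in',625,249,.04),('lwall back top in',597,435,.04),
 ('rwall back',312,365,.04),('floor corner L fr',568,249,.01),('Ld right wall in',650,262,.04),('Ld right wall back',612,435,.04),('boxS top',675,352,.034),('boxS a',677,315,.034),('boxS b',670,390,.034)):
    print(n,np.round(ray('wrist',u/1.5,v/1.5,z),4))
E
```

```text
fr corner R [ 0.4729 -0.0353  0.05  ]
fr corner L [0.4761 0.2019 0.05  ]
lip mid [0.4543 0.0843 0.043 ]
lip r [0.4541 0.0384 0.043 ]
lip l [0.456  0.1291 0.043 ]
rwall top in [ 0.4854 -0.0286  0.04  ]
lwall top in [0.4861 0.1993 0.04  ]
lwall back top in [0.6423 0.2007 0.04  ]
rwall back [ 0.5813 -0.0329  0.04  ]
floor corner L fr [0.4924 0.1697 0.01  ]
Ld right wall in [0.4956 0.2193 0.04  ]
Ld right wall back [0.6422 0.2132 0.04  ]
boxS top [0.57   0.2555 0.034 ]
boxS a [0.5389 0.2512 0.034 ]
boxS b [0.6036 0.2577 0.034 ]
```

Emit:
{"fn": "drive_tool", "kwargs": {
  "targets": [
    [[0.025,0.045,0],0],
    [[0.025,0.045,0],0],
    [[0.025,0.045,-0.04],0],
    [[0.025,0.045,-0.065],0],
    [[0.02,0.045,-0.09],0],
    [[0.02,0.044,-0.09],0],
    [[0,0,-0.09],0],
    [[0,0,0],0]
  ]
}}

```text
t: 8.3
eef_pos: [0.5579, 0.1484, 0.0435]
ee_rot: [0.001, -3.131, 0.003]
wrist_force: [-0.2, 0.6, -0.4]
finger_gap: 0.0189
```

Emit:
{"fn": "drive_tool", "kwargs": {
  "targets": [
    [[0,0,-0.017],0],
    [[0,0,-0.017],0],
    [[0,0,-0.017],0],
    [[0,0,-0.017],0],
    [[0,0,0],0],
    [[0,0,0],0],
    [[0,0,0],0],
    [[0,0,0],0]
  ]
}}

```text
t: 9.3
eef_pos: [0.5648, 0.1492, 0.0163]
ee_rot: [-0.002, 3.136, 0.0]
wrist_force: [1.2, -0.5, 7.3]
finger_gap: 0.0187
```

Emit:
{"fn": "drive_tool", "kwargs": {
  "targets": [
    [[0,0,0],0],
    [[0,0,0],0],
    [[0,0,0],0],
    [[0,0,0.02],0],
    [[0,0,0.06],0],
    [[0,0,0.09],0],
    [[0,0,0.1],0],
    [[0,-0.03,0.1],0]
  ],
  "grip": 0.38
}}

```text
t: 10.3
eef_pos: [0.5618, 0.1346, 0.2011]
ee_rot: [-0.004, 3.141, 0.0]
wrist_force: [0.6, -0.2, -0.5]
finger_gap: 0.0326
```

Emit:
{"fn": "drive_tool", "kwargs": {
  "targets": [
    [[-0.008,-0.09,0],0.044],
    [[-0.008,-0.09,0],0.044],
    [[-0.008,-0.1,0],0.044],
    [[-0.008,-0.1,0],0.044],
    [[-0.008,-0.09,0],0.044],
    [[-0.008,-0.09,0],0.044],
    [[-0.006,-0.09,0],0.044],
    [[0,0,0],0]
  ],
  "grip": 0.7
}}

```text
t: 11.3
eef_pos: [0.5347, -0.1933, 0.1995]
ee_rot: [-0.748, 3.051, -0.001]
wrist_force: [0.5, -0.8, -0.1]
finger_gap: 0.06
```

```bash
python3 - <<'E'
from h import *
s=sense();print(s['t'],s['eef_pos'],s['ee_rot'],s['q'],s['finger_gap'])
snap('wrist','w4');snap('side','s4')
E
```

```text
11.3 [ 0.53467682 -0.19332008  0.19949593] [-7.47833248e-01  3.05084251e+00 -1.20291844e-03] [-4.41197159e-01 -3.35752439e-02  1.86739618e+00 -3.34779760e-04
  1.30695442e+00 -2.49267390e+00] 0.060006433407217535
```

View pics/w4.png

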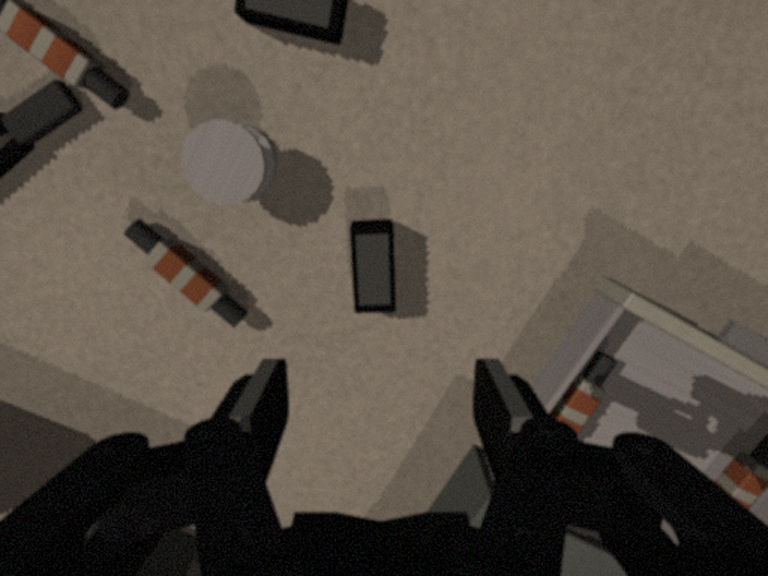

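View pics/s4.png

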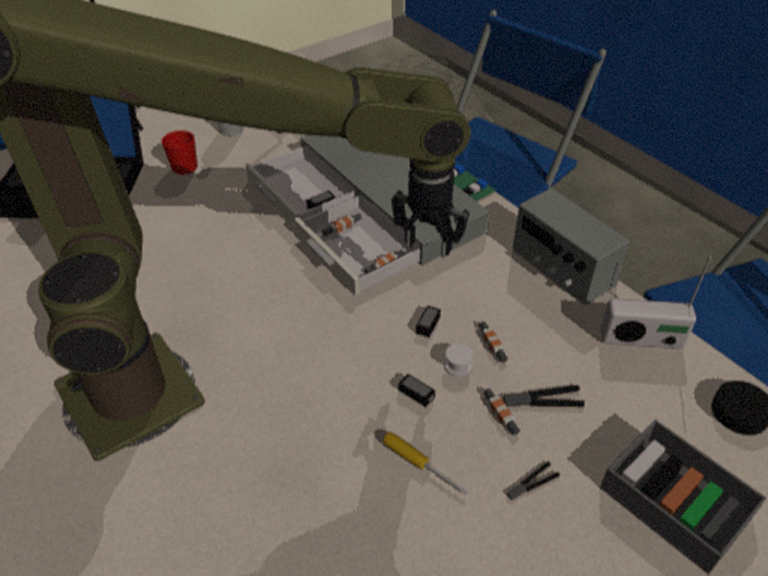

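The rod lies in the right drawer. The box2 panel is centred at (374,266) and is upright, aligned with the jaws.

```bash
python3 - <<'E'
from h import *
A=ray('wrist',371/1.5,222/1.5,.024);B=ray('wrist',376/1.5,310/1.5,.024);d=B-A
print((A+B)/2,np.linalg.norm(d),np.degrees(np.arctan2(d[1],d[0])),sense()['eef_pos'])
E
```

```text
[ 0.54005522 -0.19120083  0.024     ] 0.06272452787773193 30.646276546517665 [ 0.53492081 -0.1908622   0.19918296]
```

Emit:
{"fn": "drive_tool", "kwargs": {
  "targets": [
    [[0.008,0,-0.02],0.01],
    [[0,0,-0.065],0],
    [[0,0,-0.07],0],
    [[0,0,-0.07],0],
    [[0,0,-0.07],0],
    [[0,0,-0.06],0],
    [[0,0,-0.031],0],
    [[0,0,0],0]
  ]
}}

```text
t: 12.4
eef_pos: [0.5383, -0.1897, 0.0045]
ee_rot: [0.78, -3.041, -0.003]
wrist_force: [-0.2, 0.2, 0.5]
finger_gap: 0.0598
```

Emit:
{"fn": "drive_tool", "kwargs": {
  "targets": [
    [[0,0,0],0],
    [[0,0,0],0],
    [[0,0,0],0],
    [[0,0,0],0],
    [[0,0,0.04],0],
    [[0,0,0.08],0],
    [[0,0,0.1],0],
    [[0,0,0.1],0]
  ],
  "grip": 0
}}

```text
t: 13.4
eef_pos: [0.5384, -0.1905, 0.1679]
ee_rot: [0.778, -3.044, -0.0]
wrist_force: [0.1, -0.5, -1.3]
finger_gap: 0.0294
```

Emit:
{"fn": "drive_tool", "kwargs": {
  "targets": [
    [[0.006,0.08,0.02],-0.04],
    [[0.006,0.11,0],-0.04],
    [[0.006,0.11,0],-0.04],
    [[0.006,0.11,0],-0.04],
    [[0.006,0.11,0],-0.04],
    [[0.006,0.11,0],-0.04],
    [[0.006,0.11,0],-0.04],
    [[0.007,0.11,0],-0.039]
  ]
}}

```text
t: 14.4
eef_pos: [0.563, 0.2359, 0.1767]
ee_rot: [0.004, 3.141, -0.0]
wrist_force: [0.8, -0.6, -0.7]
finger_gap: 0.0288
```

Emit:
{"fn": "drive_tool", "kwargs": {
  "targets": [
    [[0,0.11,0],0],
    [[0,0.11,0],0],
    [[0,0.11,0],0],
    [[0,0,0],0],
    [[0,0,-0.06],0],
    [[0,0,-0.07],0],
    [[0,0,-0.05],0],
    [[0,0,0],0]
  ]
}}

```text
t: 15.4
eef_pos: [0.5617, 0.3971, 0.0832]
ee_rot: [-0.002, -3.136, 0.005]
wrist_force: [-0.3, 0.6, -0.8]
finger_gap: 0.029
```

```bash
python3 - <<'E'
from h import *
s=sense();print(s['t'],s['eef_pos'],s['ee_rot'],s['q'],s['finger_gap'])
snap('wrist','w5')
E
```

```text
15.4 [0.56172527 0.39712299 0.08322972] [-2.10933484e-03 -3.13647022e+00  5.28600446e-03] [ 5.37503131e-01  3.30822827e-01  1.66667889e+00 -2.97129135e-04
  1.15021258e+00 -1.03182601e+00] 0.028976806264824746
```

View pics/w5.png

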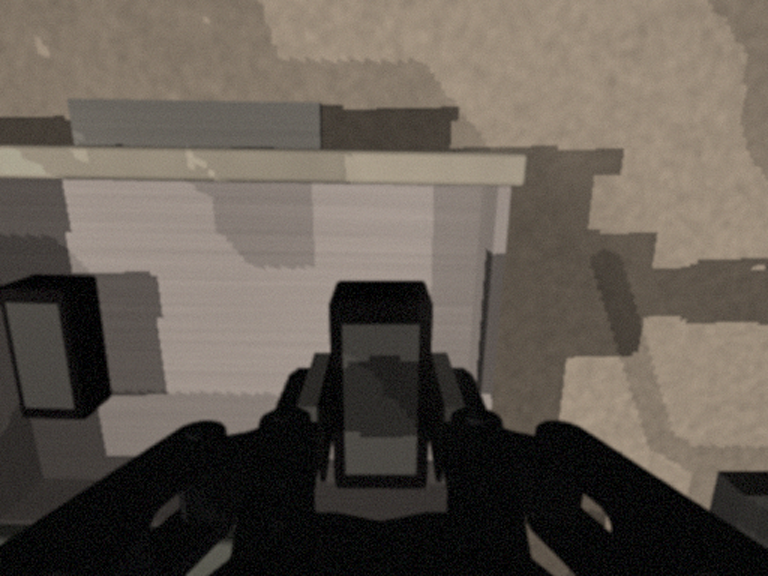

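```bash
python3 - <<'E'
from h import *
for n,u,v,z in(('lwall in',497,230,.04),('lwall in b',480,400,.04),('lwall out',511,230,.04),('lip',195,99,.043),('lip l',320,103,.043),('lip r',70,98,.043),('boxS top a',35,302,.034),('boxS b',50,410,.034),('held front',382,322,.1)):
    print(n,np.round(ray('wrist',u/1.5,v/1.5,z),4))
print(sense()['eef_pos'])
E
```

```text
lwall in [0.5202 0.4466 0.04  ]
lwall in b [0.5966 0.4442 0.04  ]
lwall out [0.5202 0.4522 0.04  ]
lip [0.4713 0.3316 0.043 ]
lip l [0.4728 0.3775 0.043 ]
lip r [0.4709 0.2857 0.043 ]
boxS top a [0.5523 0.2497 0.034 ]
boxS b [0.605  0.2458 0.034 ]
held front [0.5377 0.4002 0.1   ]
[0.56301471 0.39804037 0.08541807]
```

Emit:
{"fn": "drive_tool", "kwargs": {
  "targets": [
    [[0.012,0.003,-0.02],0],
    [[0.012,0.003,-0.03],0],
    [[0,0,-0.035],0],
    [[0,0,-0.03],0],
    [[0,0,-0.015],0],
    [[0,0,-0.008],0],
    [[0,0,0],0],
    [[0,0,0],0]
  ]
}}

```text
t: 16.45
eef_pos: [0.5765, 0.4021, 0.0179]
ee_rot: [0.001, 3.14, 0.0]
wrist_force: [0.4, -2.7, 5.0]
finger_gap: 0.0287
```

Emit:
{"fn": "drive_tool", "kwargs": {
  "targets": [
    [[0,0,0],0],
    [[0,0,0],0],
    [[0,0,0],0],
    [[0,0,0.02],0],
    [[0,0,0.06],0],
    [[0,0,0.09],0],
    [[0,-0.03,0.1],0],
    [[-0.01,-0.08,0.1],0]
  ],
  "grip": 0.5
}}

```text
t: 17.45
eef_pos: [0.5707, 0.3489, 0.2031]
ee_rot: [-0.002, 3.14, 0.002]
wrist_force: [0.2, -0.7, -0.5]
finger_gap: 0.0431
```

Emit:
{"fn": "drive_tool", "kwargs": {
  "targets": [
    [[-0.022,-0.094,0],-0.0617],
    [[-0.022,-0.094,0],-0.0617],
    [[-0.022,-0.094,0],-0.0617],
    [[-0.022,-0.094,0],-0.0617],
    [[-0.022,-0.094,0],-0.0617],
    [[-0.022,-0.094,0],-0.0617],
    [[-0.022,-0.094,0],-0.0617],
    [[-0.022,-0.094,0],-0.0617]
  ],
  "grip": 0.7
}}

```text
t: 18.45
eef_pos: [0.4823, -0.0291, 0.2015]
ee_rot: [1.192, 2.905, 0.001]
wrist_force: [0.7, -1.0, 0.2]
finger_gap: 0.0596
```

Emit:
{"fn": "drive_tool", "kwargs": {
  "targets": [
    [[-0.022,-0.094,0],-0.0617],
    [[-0.022,-0.094,0],-0.0617],
    [[-0.022,-0.094,0],-0.0617],
    [[-0.022,-0.094,0],-0.0617],
    [[-0.022,-0.094,0],-0.0617],
    [[-0.022,-0.094,0],-0.0617],
    [[0,0,0],0],
    [[0,0,0],0]
  ]
}}

```text
t: 19.45
eef_pos: [0.4167, -0.3094, 0.2008]
ee_rot: [1.972, 2.445, 0.001]
wrist_force: [0.3, 0.7, 0.2]
finger_gap: 0.0598
```

```bash
python3 - <<'E'
from h import *
s=sense();print(s['t'],s['eef_pos'],s['ee_rot'],s['q'],s['finger_gap'])
snap('wrist','w6');snap('side','s6')
E
```

```text
19.45 [ 0.41667268 -0.30944238  0.20081969] [1.97191185e+00 2.44534431e+00 6.77344937e-04] [-7.42476856e-01 -1.48360474e-01  1.97180618e+00  4.59799278e-04
  1.31794278e+00 -9.56132571e-01] 0.0597679552094695
```

View pics/w6.png

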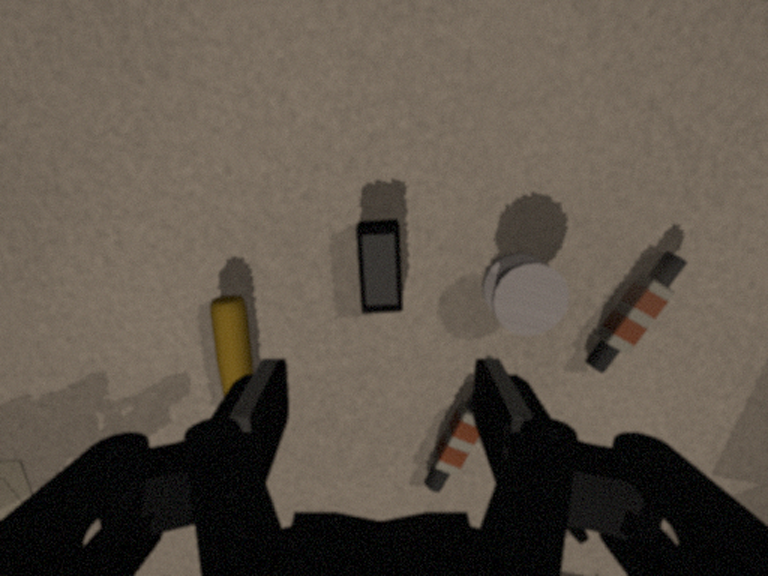

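View pics/s6.png

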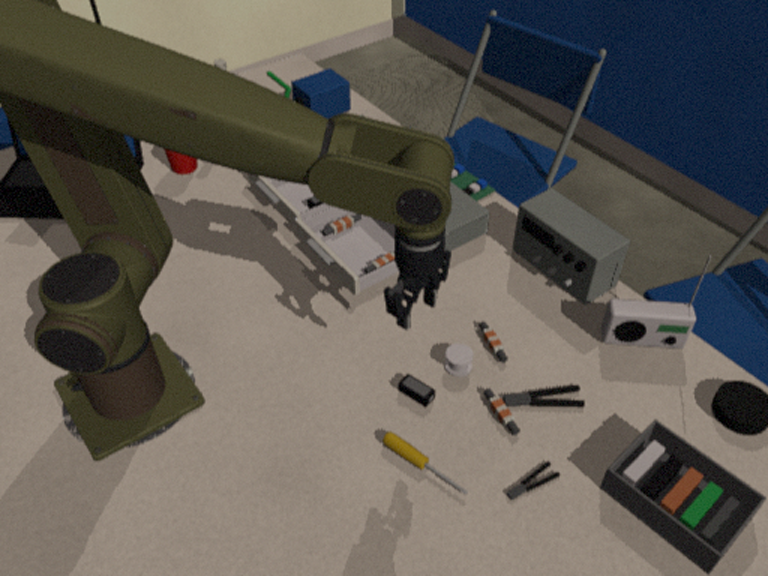

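```bash
python3 - <<'E'
from h import *
A=ray('wrist',379/1.5,222/1.5,.024);B=ray('wrist',383/1.5,311/1.5,.024);d=B-A
print((A+B)/2,np.linalg.norm(d),np.degrees(np.arctan2(d[1],d[0])),sense()['eef_pos'])
print(ray('wrist',244/1.5,330/1.5,.015))
E
```

```text
[ 0.41780944 -0.31205748  0.024     ] 0.06374866838561719 -75.13871298972535 [ 0.41696915 -0.30873682  0.20067829]
[ 0.32868536 -0.38253813  0.015     ]
```

Emit:
{"fn": "drive_tool", "kwargs": {
  "targets": [
    [[0.001,-0.005,-0.02],0.02],
    [[0,0,-0.065],0],
    [[0,0,-0.07],0],
    [[0,0,-0.07],0],
    [[0,0,-0.07],0],
    [[0,0,-0.06],0],
    [[0,0,-0.035],0],
    [[0,0,0],0]
  ]
}}

```text
t: 20.55
eef_pos: [0.4164, -0.311, 0.004]
ee_rot: [-1.93, -2.475, -0.0]
wrist_force: [-0.6, 0.4, -0.4]
finger_gap: 0.0596
```

Emit:
{"fn": "drive_tool", "kwargs": {
  "targets": [
    [[0,0,0],0],
    [[0,0,0],0],
    [[0,0,0],0],
    [[0,0,0],0],
    [[0,0,0.04],0],
    [[0,0,0.08],0],
    [[0,0,0.1],0],
    [[0,0,0.12],0]
  ],
  "grip": 0
}}

```text
t: 21.55
eef_pos: [0.4162, -0.3114, 0.1757]
ee_rot: [-1.932, -2.474, -0.0]
wrist_force: [0.2, -0.2, -0.9]
finger_gap: 0.0294
```

Emit:
{"fn": "drive_tool", "kwargs": {
  "targets": [
    [[0.023,0.07,0.02],0.0603],
    [[0.023,0.0944,0],0.0603],
    [[0.023,0.0944,0],0.0603],
    [[0.023,0.0944,0],0.0603],
    [[0.023,0.0944,0],0.0603],
    [[0.023,0.0944,0],0.0603],
    [[0.023,0.0944,0],0.0603],
    [[0.023,0.0944,0],0.0603]
  ]
}}

```text
t: 22.55
eef_pos: [0.509, 0.0548, 0.1853]
ee_rot: [0.876, 3.017, -0.0]
wrist_force: [0.4, -0.7, -0.7]
finger_gap: 0.0288
```

Emit:
{"fn": "drive_tool", "kwargs": {
  "targets": [
    [[0.023,0.0944,0],0.0603],
    [[0.023,0.0944,0],0.0603],
    [[0.023,0.0944,0],0.0603],
    [[0.023,0.0944,0],0.0603],
    [[0.023,0.0944,0],0.0603],
    [[0.023,0.0944,0],0.0603],
    [[0,0,0],0],
    [[0,0,0],0]
  ]
}}

```text
t: 23.55
eef_pos: [0.5777, 0.3359, 0.1847]
ee_rot: [-0.0, -3.14, 0.002]
wrist_force: [-1.1, 0.5, -0.4]
finger_gap: 0.0292
```

```bash
python3 - <<'E'
from h import *
s=sense();print(s['t'],s['eef_pos'],s['ee_rot'],s['finger_gap'])
snap('wrist','w7')
E
```

```text
23.55 [0.57765791 0.33587334 0.18474719] [-2.73066001e-04 -3.14035376e+00  1.64796380e-03] 0.029157934245774026
```

View pics/w7.png

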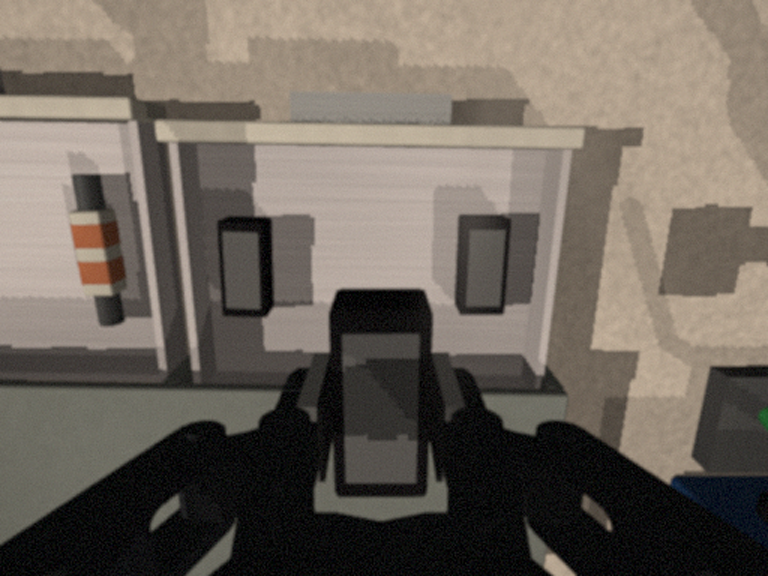

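Box sample at (246,266), box2 at (483,264) and free space between them, so I'm lowering there.

Emit:
{"fn": "drive_tool", "kwargs": {
  "targets": [
    [[-0.002,-0.008,-0.03],0],
    [[0,-0.008,-0.06],0],
    [[0,0,-0.07],0],
    [[0,0,-0.07],0],
    [[0,0,-0.06],0],
    [[0,0,-0.03],0],
    [[0,0,-0.016],0],
    [[0,0,0],0]
  ]
}}

```text
t: 24.6
eef_pos: [0.5782, 0.3284, 0.0186]
ee_rot: [0.001, 3.14, 0.001]
wrist_force: [-0.4, -0.5, -1.7]
finger_gap: 0.0293
```

Emit:
{"fn": "drive_tool", "kwargs": {
  "targets": [
    [[0,0,0],0],
    [[0,0,0],0],
    [[0,0,0],0],
    [[0,0,0.02],0],
    [[0,0,0.06],0],
    [[0,0,0.09],0],
    [[0,0,0.1],0],
    [[-0.01,-0.06,0.1],0]
  ],
  "grip": 0.5
}}

```text
t: 25.6
eef_pos: [0.5722, 0.2993, 0.2051]
ee_rot: [-0.004, 3.14, 0.001]
wrist_force: [-0.3, -0.2, 0.6]
finger_gap: 0.0429
```

Emit:
{"fn": "drive_tool", "kwargs": {
  "targets": [
    [[0.0054,-0.0864,0],-0.0846],
    [[0.0054,-0.0864,0],-0.0846],
    [[0.0054,-0.0864,0],-0.0846],
    [[0.0054,-0.0864,0],-0.0846],
    [[0.0054,-0.0864,0],-0.0846],
    [[0.0054,-0.0864,0],-0.0846],
    [[0.0054,-0.0864,0],-0.0846],
    [[0.0054,-0.0864,0],-0.0846]
  ],
  "grip": 0.6
}}

```text
t: 26.6
eef_pos: [0.5938, -0.0486, 0.2035]
ee_rot: [1.598, 2.704, 0.001]
wrist_force: [0.1, -0.7, 0.1]
finger_gap: 0.0508
```

Emit:
{"fn": "drive_tool", "kwargs": {
  "targets": [
    [[0.0054,-0.0864,0],-0.0846],
    [[0.0054,-0.0864,0],-0.0846],
    [[0.0054,-0.0864,0],-0.0846],
    [[0.0054,-0.0864,0],-0.0846],
    [[0.0054,-0.0864,0],-0.0846],
    [[0.0054,-0.0864,0],-0.0846],
    [[0,0,0],0],
    [[0,0,0],0]
  ]
}}

```text
t: 27.6
eef_pos: [0.6099, -0.3061, 0.2028]
ee_rot: [-2.518, -1.878, -0.001]
wrist_force: [0.0, -0.0, -0.5]
finger_gap: 0.0514
```

```bash
python3 - <<'E'
from h import *
s=sense();print(s['t'],s['eef_pos'],s['ee_rot'],s['q'],s['finger_gap'])
snap('wrist','w8');snap('side','s8')
E
```

```text
27.6 [ 0.60991894 -0.30610607  0.20282956] [-2.51807028e+00 -1.87833763e+00 -6.19396548e-04] [-5.43941710e-01  2.11422907e-01  1.59984626e+00  4.23890509e-04
  1.33028916e+00 -2.55045855e-01] 0.05143678207364946
```

View pics/w8.png

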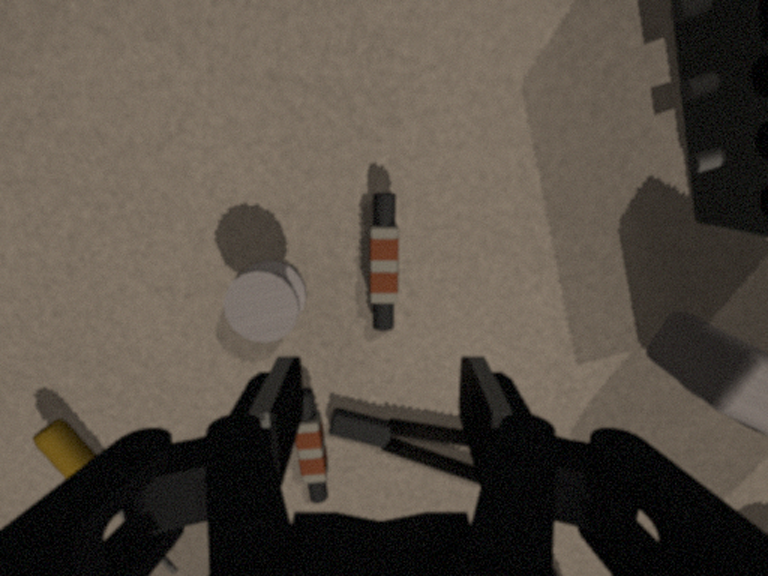

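View pics/s8.png

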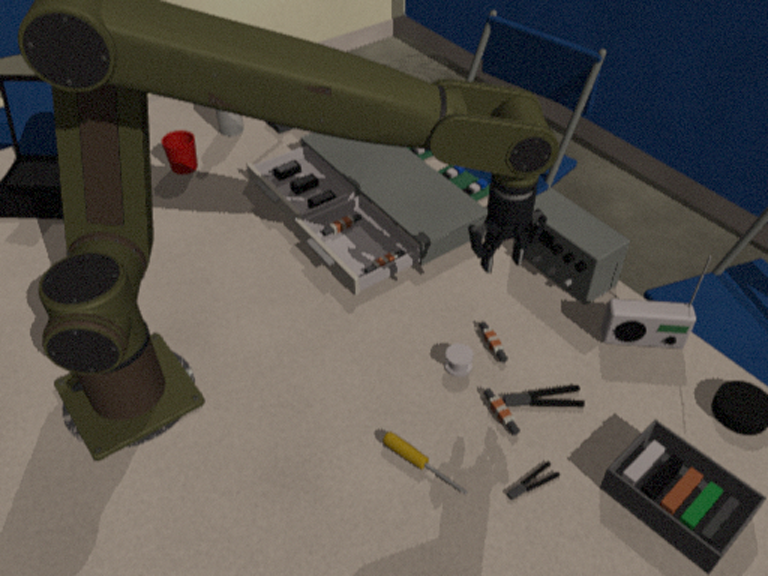

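```bash
python3 - <<'E'
from h import *
A=ray('wrist',385/1.5,195/1.5,.01);B=ray('wrist',383/1.5,328/1.5,.01);d=B-A
print((A+B)/2,np.linalg.norm(d),np.degrees(np.arctan2(d[1],d[0]))%180,sense()['eef_pos'])
print('spool',ray('wrist',262/1.5,306/1.5,.036))
E
```

```text
[ 0.61001576 -0.31063897  0.01      ] 0.09945239414785972 72.79413522927128 [ 0.61007019 -0.30531994  0.20278797]
spool [ 0.52223277 -0.30929465  0.036     ]
```

Emit:
{"fn": "drive_tool", "kwargs": {
  "targets": [
    [[0,-0.007,-0.02],-0.005],
    [[0,0,-0.065],0],
    [[0,0,-0.07],0],
    [[0,0,-0.07],0],
    [[0,0,-0.07],0],
    [[0,0,-0.065],0],
    [[0,0,-0.039],0],
    [[0,0,0],0]
  ]
}}

```text
t: 28.7
eef_pos: [0.6087, -0.3088, 0.0008]
ee_rot: [-2.523, -1.866, 0.002]
wrist_force: [-0.6, -0.3, 0.3]
finger_gap: 0.0512
```

Emit:
{"fn": "drive_tool", "kwargs": {
  "targets": [
    [[0,0,0],0],
    [[0,0,0],0],
    [[0,0,0],0],
    [[0,0,0],0],
    [[0,0,0.04],0],
    [[0,0,0.08],0],
    [[0,0,0.1],0],
    [[0,0,0.12],0]
  ],
  "grip": 0
}}

```text
t: 29.7
eef_pos: [0.6089, -0.3093, 0.1739]
ee_rot: [-2.524, -1.866, 0.002]
wrist_force: [0.4, 1.0, -0.1]
finger_gap: 0.0188
```

Emit:
{"fn": "drive_tool", "kwargs": {
  "targets": [
    [[-0.0077,0.068,0.01],0.0992],
    [[-0.0077,0.068,0.01],0.0992],
    [[-0.0077,0.068,0],0.0992],
    [[-0.0077,0.068,0],0.0992],
    [[-0.0077,0.068,0],0.0992],
    [[-0.0077,0.068,0],0.0992],
    [[-0.0077,0.068,0],0.0992],
    [[-0.0077,0.068,0],0.0992]
  ]
}}

```text
t: 30.7
eef_pos: [0.5787, -0.0368, 0.1838]
ee_rot: [0.953, 2.993, 0.0]
wrist_force: [0.3, -0.2, -1.6]
finger_gap: 0.0191
```

Emit:
{"fn": "drive_tool", "kwargs": {
  "targets": [
    [[-0.0077,0.068,0],0.0992],
    [[-0.0077,0.068,0],0.0992],
    [[-0.0077,0.068,0],0.0992],
    [[-0.0077,0.068,0],0.0992],
    [[0,0,0],0],
    [[0,0,0],0],
    [[0,0,0],0],
    [[0,0,0],0]
  ]
}}

```text
t: 31.7
eef_pos: [0.5639, 0.0972, 0.183]
ee_rot: [0.0, -3.142, 0.0]
wrist_force: [0.6, 0.2, -0.4]
finger_gap: 0.0187
```

```bash
python3 - <<'E'
from h import *
s=sense();print(s['t'],s['eef_pos'],s['ee_rot'],s['finger_gap'])
snap('wrist','w9')
E
```

```text
31.7 [0.56387379 0.09722245 0.18304064] [ 6.11706312e-05 -3.14158104e+00  1.74788056e-04] 0.01871645722221038
```

View pics/w9.png

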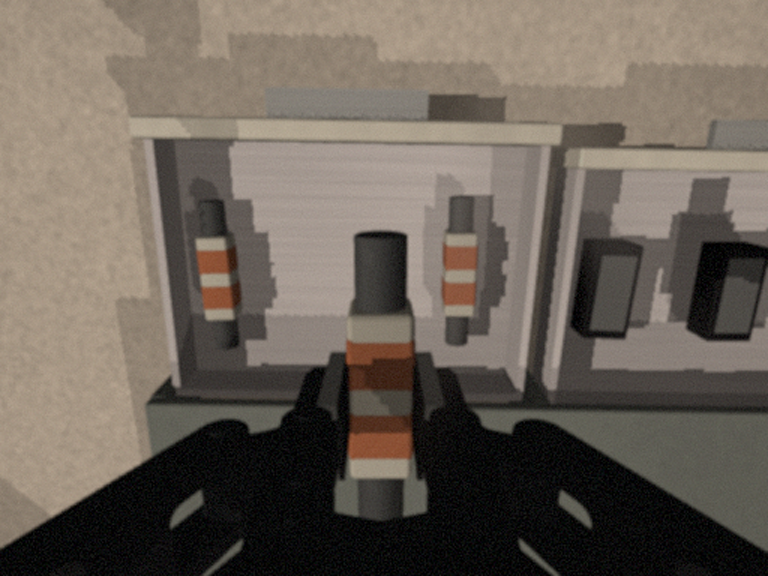

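The space below is free, so I'm lowering the rod.

Emit:
{"fn": "drive_tool", "kwargs": {
  "targets": [
    [[0,0,-0.03],0],
    [[0,0,-0.06],0],
    [[0,0,-0.07],0],
    [[0,0,-0.07],0],
    [[0,0,-0.06],0],
    [[0,0,-0.03],0],
    [[0,0,-0.019],0],
    [[0,0,0],0]
  ]
}}

```text
t: 32.75
eef_pos: [0.5659, 0.0981, 0.0152]
ee_rot: [-0.002, 3.138, 0.0]
wrist_force: [0.9, -0.5, 3.3]
finger_gap: 0.0189
```

Emit:
{"fn": "drive_tool", "kwargs": {
  "targets": [
    [[0,0,0],0],
    [[0,0,0],0],
    [[0,0,0],0],
    [[0,0,0.02],0],
    [[0,0,0.06],0],
    [[0,0,0.09],0],
    [[0,0,0.1],0],
    [[-0.005,-0.06,0.1],0]
  ],
  "grip": 0.38
}}

```text
t: 33.75
eef_pos: [0.5611, 0.0689, 0.2008]
ee_rot: [-0.007, 3.141, 0.001]
wrist_force: [0.3, 0.4, 0.7]
finger_gap: 0.0323
```

Emit:
{"fn": "drive_tool", "kwargs": {
  "targets": [
    [[-0.0088,-0.0843,0],-0.0941],
    [[-0.0088,-0.0843,0],-0.0941],
    [[-0.0088,-0.0843,0],-0.0941],
    [[-0.0088,-0.0843,0],-0.0941],
    [[-0.0088,-0.0843,0],-0.0941],
    [[-0.0088,-0.0843,0],-0.0941],
    [[-0.0088,-0.0843,0],-0.0941],
    [[-0.0088,-0.0843,0],-0.0941]
  ]
}}

```text
t: 34.75
eef_pos: [0.5258, -0.2705, 0.1993]
ee_rot: [1.755, 2.605, 0.0]
wrist_force: [-0.1, -0.1, 0.1]
finger_gap: 0.0327
```

Emit:
{"fn": "drive_tool", "kwargs": {
  "targets": [
    [[-0.0088,-0.0843,0],-0.0941],
    [[-0.0088,-0.0843,0],-0.0941],
    [[-0.0088,-0.0843,0],-0.0941],
    [[-0.0088,-0.0843,0],-0.0941],
    [[0,0,-0.02],0],
    [[0,0,-0.06],0],
    [[0,0,-0.04],0],
    [[0,0,0],0]
  ]
}}

```text
t: 35.75
eef_pos: [0.5075, -0.4358, 0.1358]
ee_rot: [-2.428, -1.985, 0.001]
wrist_force: [0.7, -0.4, -0.1]
finger_gap: 0.0321
```

```bash
python3 - <<'E'
from h import *
s=sense();print(s['t'],s['eef_pos'],s['ee_rot'],s['q'],s['finger_gap'])
snap('wrist','w10')
E
```

```text
35.75 [ 0.50749484 -0.43583244  0.13577288] [-2.42834821e+00 -1.98523601e+00  5.71702976e-04] [-7.89835462e-01  2.39683318e-01  1.68349748e+00  1.24644540e-04
  1.22345177e+00 -5.89754066e-01] 0.03208789838029567
```

View pics/w10.png

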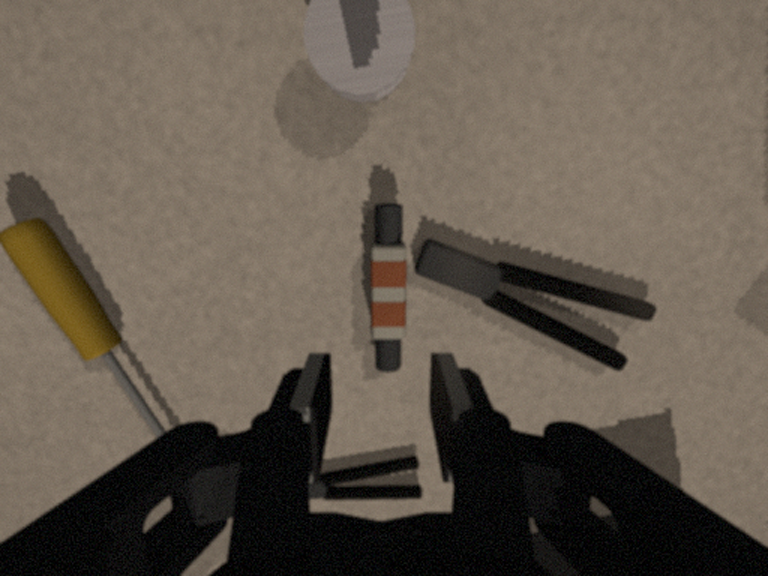

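The rod is at (389,290), and the pliers' head is just right of it at (455,270), ending at about row 298. I'll grip the former's lower part at about row 315, with a narrow opening, to clear the pliers.

```bash
python3 - <<'E'
from h import *
s=sense()
A=ray('wrist',389/1.5,206/1.5,.01);B=ray('wrist',388/1.5,368/1.5,.01);d=B-A
print((A+B)/2,np.linalg.norm(d),np.degrees(np.arctan2(d[1],d[0]))%180,s['eef_pos'],s['t'])
print(ray('wrist',388.5/1.5,293/1.5,.02))
u=d/np.linalg.norm(d); R=Ro.from_rotvec(s['ee_rot']).as_matrix()
for n,x,y in(('pl ll',418,276),('pl low',485,299),('pl ul',427,242)):
    p=ray('wrist',x/1.5,y/1.5,.01); q=p-(A+B)/2; print(n,'along',q@u,'lat',q@R[:,1])
print(u,R[:,1])
E
```

```text
[ 0.51052549 -0.44360713  0.01      ] 0.10085066544670028 78.47215267816092 [ 0.50826593 -0.43672605  0.13766396] 35.8
[ 0.51073115 -0.44187313  0.02      ]
pl ll along -0.009333622828741218 lat 0.017478428279570135
pl low along 0.004891289044134134 lat 0.05812110723742246
pl ul along -0.029740871524669366 lat 0.02225020370355087
[-0.19984418 -0.97982769  0.        ] [ 0.98000854 -0.19894938 -0.00155004]
```

Emit:
{"fn": "drive_tool", "kwargs": {
  "targets": [
    [[-0.001,-0.019,-0.02],0],
    [[0,-0.019,-0.04],0],
    [[0,0,-0.05],0],
    [[0,0,-0.05],0],
    [[0,0,-0.05],0],
    [[0,0,-0.036],0],
    [[0,0,-0.02],0],
    [[0,0,0],0]
  ]
}}

```text
t: 36.8
eef_pos: [0.5076, -0.4566, 0.0046]
ee_rot: [-2.432, -1.986, 0.0]
wrist_force: [-0.3, 0.4, 0.3]
finger_gap: 0.0324
```

```bash
python3 - <<'E'
from h import *
s=sense();print(s['t'],s['eef_pos'],s['finger_gap'],s['wrist_force'])
snap('wrist','w11')
E
```

```text
36.8 [ 0.50762939 -0.45656376  0.00461925] 0.03237923470837071 [-0.34948248  0.40768696  0.3324999 ]
```

View pics/w11.png

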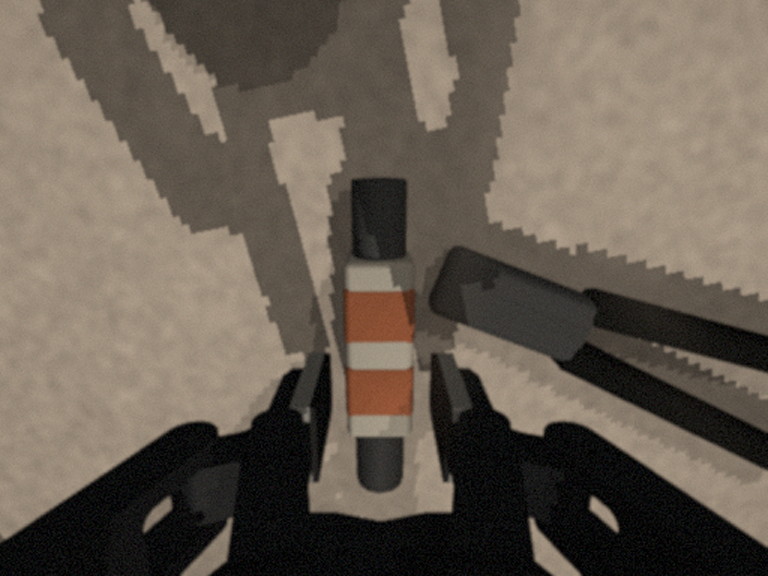

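The rod is between the pads, clear of the pliers. Gripping.

Emit:
{"fn": "drive_tool", "kwargs": {
  "targets": [
    [[0,0,0],0],
    [[0,0,0],0],
    [[0,0,0],0],
    [[0,0,0],0],
    [[0,0,0.04],0],
    [[0,0,0.08],0],
    [[0,0,0.1],0],
    [[0,0,0.12],0]
  ],
  "grip": 0,
  "grip_force": 50
}}

```text
t: 37.85
eef_pos: [0.5071, -0.4557, 0.1762]
ee_rot: [-2.431, -1.985, 0.0]
wrist_force: [-0.2, -0.7, 0.6]
finger_gap: 0.0185
```

```bash
python3 - <<'E'
from h import *
s=sense();print(s['t'],s['eef_pos'],s['finger_gap'],s['wrist_force'])
snap('wrist','w12')
E
```

```text
37.85 [ 0.50708296 -0.45574577  0.17617456] 0.018547451868086783 [-0.20433769 -0.68317763  0.56566536]
```

View pics/w12.png

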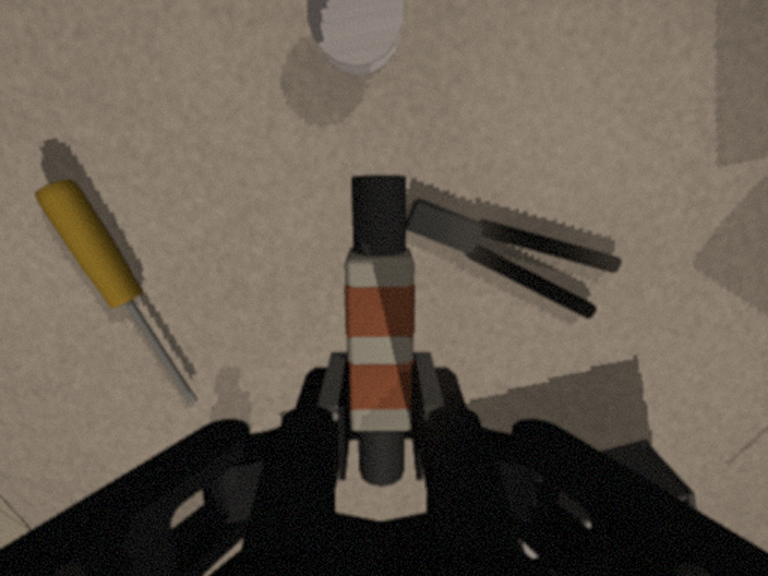

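Emit:
{"fn": "drive_tool", "kwargs": {
  "targets": [
    [[0.0117,0.084,0.01],0.0941],
    [[0.0117,0.084,0.01],0.0941],
    [[0.0117,0.084,0],0.0941],
    [[0.0117,0.084,0],0.0941],
    [[0.0117,0.084,0],0.0941],
    [[0.0117,0.084,0],0.0941],
    [[0.0117,0.084,0],0.0941],
    [[0.0117,0.084,0],0.0941]
  ]
}}

```text
t: 38.9
eef_pos: [0.5546, -0.1193, 0.186]
ee_rot: [0.905, 3.008, 0.0]
wrist_force: [-0.3, 0.2, -0.1]
finger_gap: 0.0183
```

Emit:
{"fn": "drive_tool", "kwargs": {
  "targets": [
    [[0.0117,0.084,0],0.0941],
    [[0.0117,0.084,0],0.0941],
    [[0.0117,0.084,0],0.0941],
    [[0.0117,0.084,0],0.0941],
    [[0,0,0],0],
    [[0,0,0],0],
    [[0,0,0],0],
    [[0,0,0],0]
  ]
}}

```text
t: 39.9
eef_pos: [0.5781, 0.0463, 0.1855]
ee_rot: [-0.0, -3.142, 0.0]
wrist_force: [0.0, -0.5, -0.9]
finger_gap: 0.0182
```

```bash
python3 - <<'E'
from h import *
s=sense();print(s['t'],s['eef_pos'],s['ee_rot'],s['finger_gap'],s['wrist_force'])
snap('wrist','w13')
E
```

```text
39.9 [0.57809393 0.04634307 0.18552036] [-2.04410646e-05 -3.14154563e+00  1.30957211e-04] 0.018205122415161267 [ 0.01469985 -0.49103376 -0.93175066]
```

View pics/w13.png

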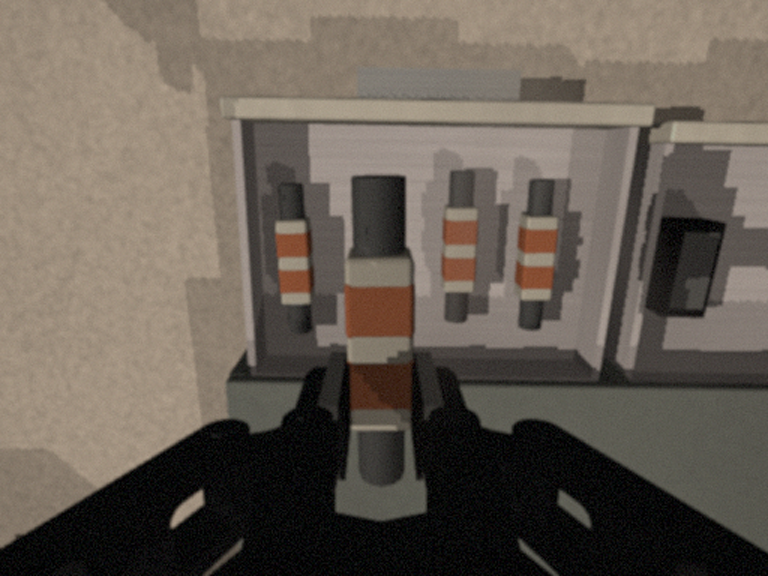

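Emit:
{"fn": "drive_tool", "kwargs": {
  "targets": [
    [[0,0,-0.03],0],
    [[0,0,-0.06],0],
    [[0,0,-0.07],0],
    [[0,0,-0.07],0],
    [[0,0,-0.06],0],
    [[0,0,-0.03],0],
    [[0,0,-0.017],0],
    [[0,0,0],0]
  ]
}}

```text
t: 40.95
eef_pos: [0.5794, 0.0472, 0.018]
ee_rot: [-0.002, 3.139, -0.0]
wrist_force: [0.5, 0.1, 0.1]
finger_gap: 0.0186
```

Emit:
{"fn": "drive_tool", "kwargs": {
  "targets": [
    [[0,0,0],0],
    [[0,0,0],0],
    [[0,0,0],0],
    [[0,0,0.02],0],
    [[0,0,0.06],0],
    [[0,0,0.09],0],
    [[0,0,0.1],0],
    [[-0.06,0,0.06],0]
  ],
  "grip": 0.38
}}

```text
t: 41.95
eef_pos: [0.5502, 0.0472, 0.1866]
ee_rot: [-0.002, 3.135, -0.0]
wrist_force: [0.7, -0.2, -0.3]
finger_gap: 0.0322
```

Emit:
{"fn": "drive_tool", "kwargs": {
  "targets": [
    [[-0.07,0,0.05],0],
    [[-0.07,0.02,0.05],0],
    [[-0.07,0.03,0],0],
    [[-0.05,0.03,0],0],
    [[0,0,0],0],
    [[0,0,0],0],
    [[0,0,0],0],
    [[0,0,0],0]
  ],
  "grip": 0
}}

```text
t: 42.95
eef_pos: [0.4186, 0.0869, 0.2319]
ee_rot: [0.002, -3.141, 0.0]
wrist_force: [-0.2, 0.2, 0.1]
finger_gap: 0.0001
```

```bash
python3 - <<'E'
from h import *
s=sense();print(s['t'],s['eef_pos'],s['ee_rot'],s['finger_gap'],s['wrist_force'])
snap('wrist','w14');snap('side','s14');snap('scene','c14')
E
```

```text
42.95 [0.4186258  0.08694892 0.2318521 ] [ 1.55804953e-03 -3.14100907e+00  1.91249676e-04] 6.38546120107388e-05 [-0.18071605  0.24994529  0.11957598]
```

View pics/w14.png

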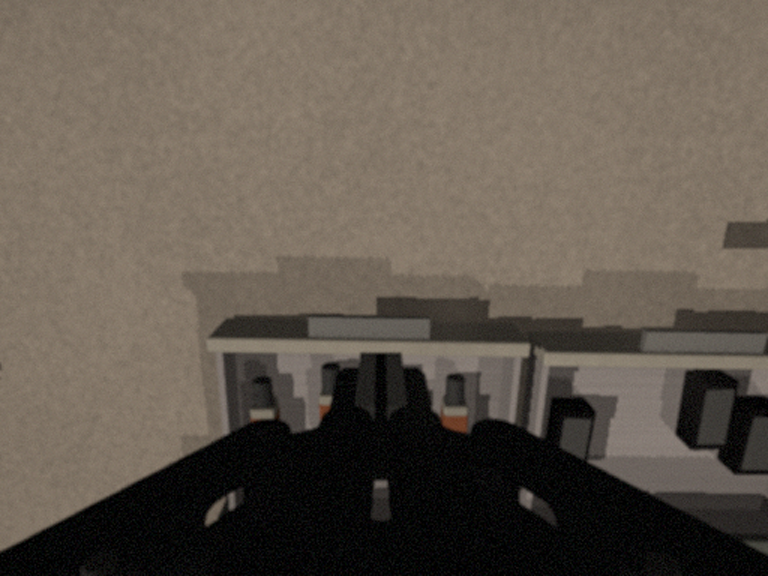

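View pics/s14.png

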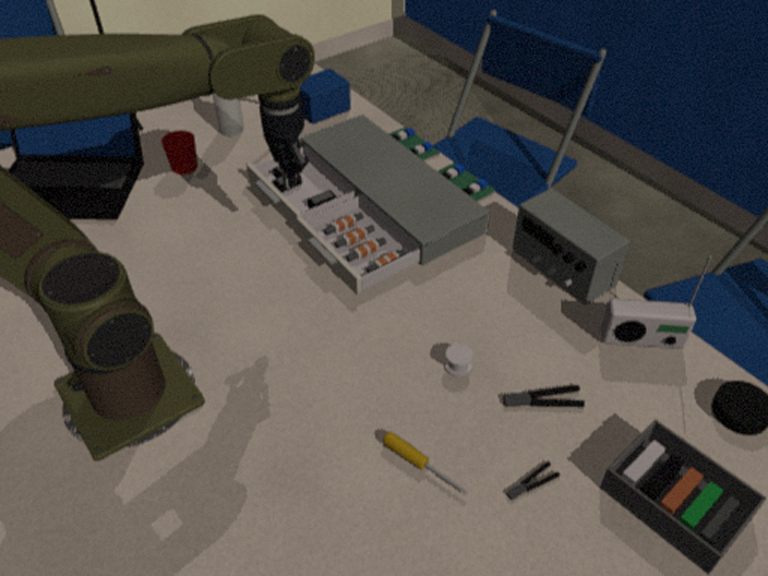

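View pics/c14.png

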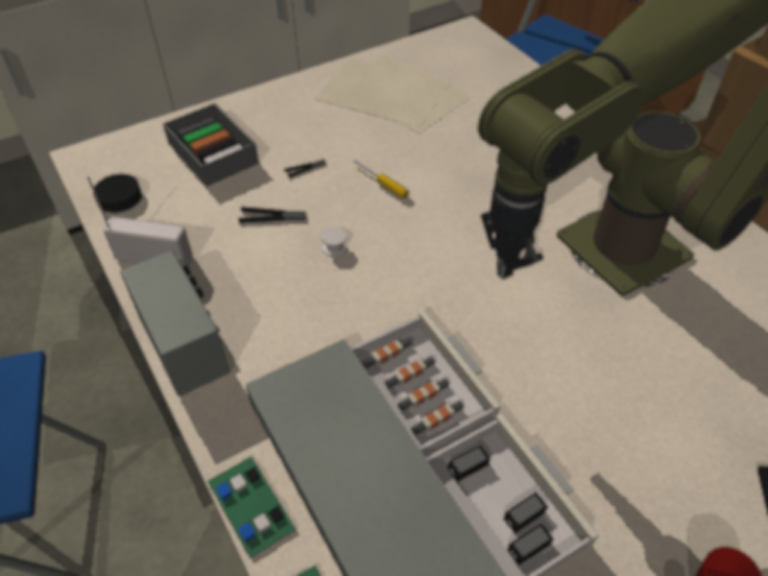

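All parts are in. The right drawer holds four rods and the left holds three boxes; box1 has shifted sideways next to box2 but still lies flat. The bench shows only the spool, the pliers and the screwdriver. Next I'll push the right drawer with closed fingers at lip height.

Emit:
{"fn": "drive_tool", "kwargs": {
  "targets": [
    [[0,-0.004,-0.05],0],
    [[0,0,-0.07],0],
    [[0,0,-0.07],0],
    [[0,0,-0.07],0],
    [[0,0,-0.07],0],
    [[0,0,-0.045],0],
    [[0,0,-0.025],0],
    [[0,0,0],0]
  ]
}}

```text
t: 44.1
eef_pos: [0.4177, 0.0852, 0.0314]
ee_rot: [0.002, -3.14, 0.0]
wrist_force: [0.1, -0.3, 0.1]
finger_gap: 0.0001
```

```bash
python3 - <<'E'
from h import *
s=sense();print(s['t'],s['eef_pos'],s['ee_rot'],s['finger_gap'],s['wrist_force'])
snap('wrist','w15')
for n,u,v in(('r',308,320),('m',370,320)): pass
E
```

```text
44.1 [0.417732   0.08519328 0.03139389] [ 2.48224355e-03 -3.13991289e+00  2.18498039e-04] 0.00013378239520235588 [ 0.09396387 -0.29293186  0.14762953]
```

View pics/w15.png

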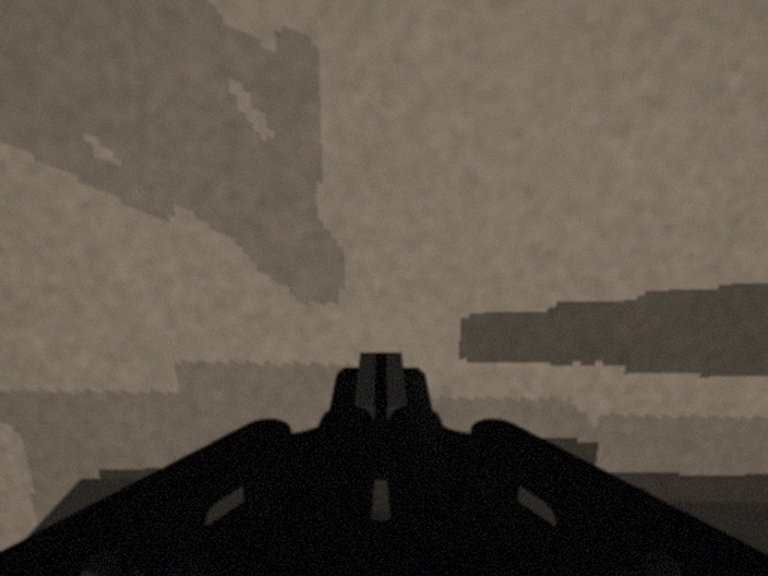

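Emit:
{"fn": "drive_tool", "kwargs": {
  "targets": [
    [[0.015,0,0],0],
    [[0.015,0,0],0],
    [[0.015,0,0],0],
    [[0.015,0,0],0],
    [[0.015,0,0],0],
    [[0.018,0,0],0],
    [[0.02,0,0],0],
    [[0.02,0,0],0]
  ]
}}

```text
t: 45.15
eef_pos: [0.4851, 0.0851, 0.0317]
ee_rot: [0.003, -3.141, 0.001]
wrist_force: [-2.3, -2.2, 0.2]
finger_gap: 0.0
```

Emit:
{"fn": "drive_tool", "kwargs": {
  "targets": [
    [[0.02,0,0],0],
    [[0.02,0,0],0],
    [[0.02,0,0],0],
    [[0.02,0,0],0],
    [[0.02,0,0],0],
    [[0.02,0,0],0],
    [[0.02,0,0],0],
    [[0.02,0,0],0]
  ]
}}

```text
t: 46.15
eef_pos: [0.5654, 0.0853, 0.032]
ee_rot: [-0.003, 3.142, 0.0]
wrist_force: [-2.2, -1.3, 0.8]
finger_gap: 0.0002
```

Emit:
{"fn": "drive_tool", "kwargs": {
  "targets": [
    [[0.008,0,0],0],
    [[0.006,0,0],0],
    [[0.006,0,0],0],
    [[0.006,0,0],0],
    [[0,0,0],0],
    [[0,0,0],0],
    [[0,0,0],0],
    [[0,0,0],0]
  ]
}}

```text
t: 47.15
eef_pos: [0.5777, 0.0853, 0.032]
ee_rot: [-0.003, 3.141, 0.0]
wrist_force: [0.1, -0.6, -0.7]
finger_gap: -0.0001
```

```bash
python3 - <<'E'
from h import *
s=sense();print(s['t'],s['eef_pos'],s['wrist_force'])
snap('side','s16',(150,60,350,210),3.5)
E
```

```text
47.15 [0.57766944 0.08531671 0.0319891 ] [ 0.1301272  -0.56584679 -0.67934777]
```

View pics/s16.png

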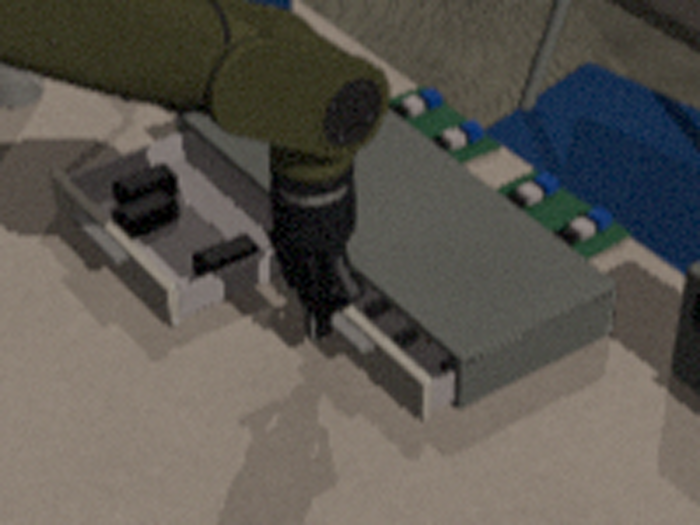

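The drawer is still about 25–30 mm open. I'll go on slowly through the detent.

Emit:
{"fn": "drive_tool", "kwargs": {
  "targets": [
    [[0.006,0,0],0],
    [[0.006,0,0],0],
    [[0.005,0,0],0],
    [[0.005,0,0],0],
    [[0.005,0,0],0],
    [[0.005,0,0],0],
    [[0.005,0,0],0],
    [[0.004,0,0],0]
  ]
}}

```text
t: 48.2
eef_pos: [0.5954, 0.0851, 0.0317]
ee_rot: [0.003, -3.134, 0.001]
wrist_force: [-12.6, -1.5, 8.2]
finger_gap: -0.0
```

Emit:
{"fn": "drive_tool", "kwargs": {
  "targets": [
    [[0.004,0,0],0],
    [[0.004,0,0],0],
    [[0.004,0,0],0],
    [[0.003,0,0],0],
    [[0.003,0,0],0],
    [[0,0,0],0],
    [[0,0,0],0],
    [[0,0,0],0]
  ]
}}

```text
t: 49.2
eef_pos: [0.6049, 0.085, 0.0318]
ee_rot: [0.003, -3.135, 0.001]
wrist_force: [-11.1, -2.7, 7.6]
finger_gap: -0.0002
```

```bash
python3 - <<'E'
from h import *
s=sense();print(s['t'],s['eef_pos'],s['wrist_force'])
snap('side','s17',(150,60,350,210),3.5)
E
```

```text
49.2 [0.60492754 0.08497331 0.03175651] [-11.1347289   -2.74074618   7.56566451]
```

View pics/s17.png

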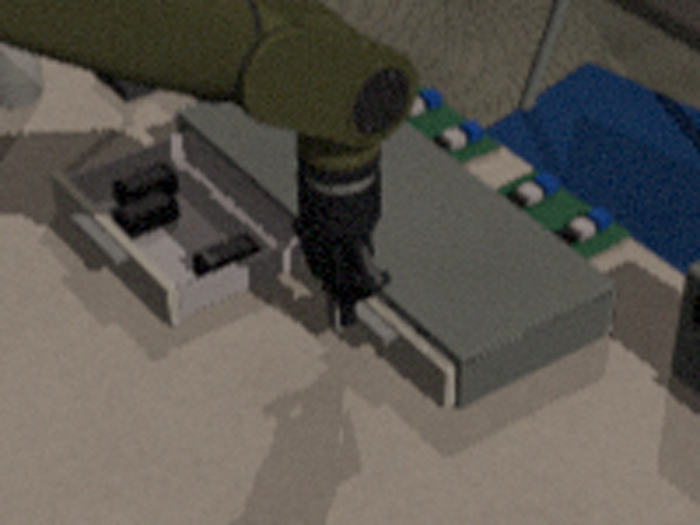

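Emit:
{"fn": "drive_tool", "kwargs": {
  "targets": [
    [[0.003,0,0],0],
    [[0.003,0,0],0],
    [[0,0,0],0],
    [[0,0,0],0],
    [[0,0,0],0],
    [[0,0,0],0],
    [[0,0,0],0],
    [[0,0,0],0]
  ]
}}

```text
t: 50.25
eef_pos: [0.605, 0.085, 0.0317]
ee_rot: [0.003, -3.128, 0.002]
wrist_force: [-21.1, -2.5, 14.6]
finger_gap: -0.0001
```

The arm meets a hard stop and x no longer changes. I'll back off and check.

Emit:
{"fn": "drive_tool", "kwargs": {
  "targets": [
    [[-0.01,0,0],0],
    [[-0.02,0,0],0],
    [[-0.04,0,0],0],
    [[-0.06,0,0.02],0],
    [[-0.08,0,0.06],0],
    [[-0.08,0,0.1],0],
    [[-0.04,0,0.1],0],
    [[0,0,0.06],0]
  ]
}}

```text
t: 51.25
eef_pos: [0.4462, 0.0856, 0.204]
ee_rot: [-0.003, 3.136, 0.001]
wrist_force: [0.6, 0.7, 0.2]
finger_gap: -0.0
```

```bash
python3 - <<'E'
from h import *
s=sense();print(s['t'],s['eef_pos'],s['wrist_force'])
snap('wrist','w18'); snap('side','s18',(150,60,350,210),3.5)
E
```

```text
51.25 [0.44619023 0.08564273 0.20399801] [0.63222994 0.66635003 0.18907266]
```

View pics/w18.png

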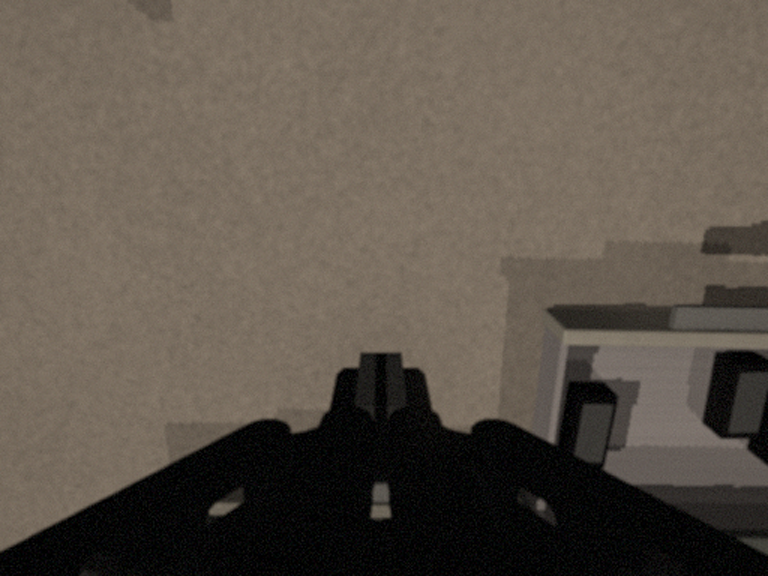

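View pics/s18.png

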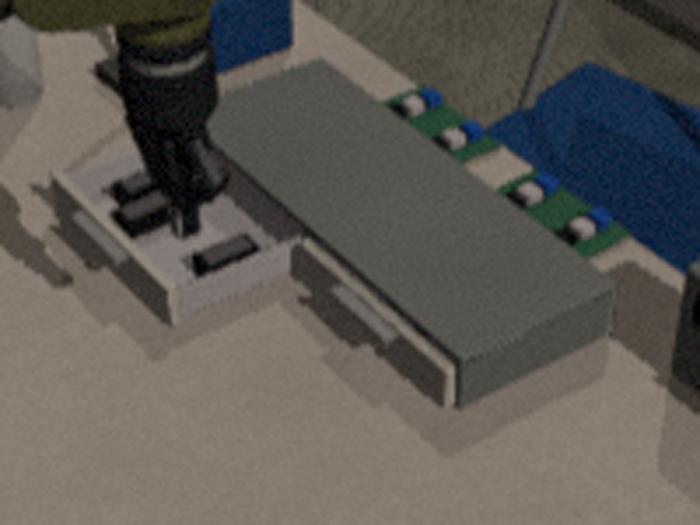

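The right drawer looks shut. Now the left one, with its lip at (0.471, 0.332).

Emit:
{"fn": "drive_tool", "kwargs": {
  "targets": [
    [[-0.01,0.06,0],0],
    [[-0.01,0.09,0],0],
    [[-0.01,0.1,0],0],
    [[-0.006,0.1,0],0],
    [[-0.006,0.09,0],0],
    [[0,0.052,0],0],
    [[0,0,-0.03],0],
    [[0,0,-0.06],0]
  ]
}}

```text
t: 52.35
eef_pos: [0.4255, 0.3312, 0.1547]
ee_rot: [-0.003, 3.14, 0.001]
wrist_force: [-0.6, 0.8, -0.2]
finger_gap: -0.0001
```

Emit:
{"fn": "drive_tool", "kwargs": {
  "targets": [
    [[0,0,-0.07],0],
    [[0,0,-0.07],0],
    [[0,0,-0.06],0],
    [[0,0,-0.035],0],
    [[0,0,-0.018],0],
    [[0,0,0],0],
    [[0,0,0],0],
    [[0,0,0],0]
  ]
}}

```text
t: 53.35
eef_pos: [0.4259, 0.3318, 0.0305]
ee_rot: [-0.003, 3.14, 0.002]
wrist_force: [-0.3, 0.7, 0.0]
finger_gap: -0.0004
```

Emit:
{"fn": "drive_tool", "kwargs": {
  "targets": [
    [[0.015,0,0],0],
    [[0.015,0,0],0],
    [[0.015,0,0],0],
    [[0.015,0,0],0],
    [[0.015,0,0],0],
    [[0.018,0,0],0],
    [[0.02,0,0],0],
    [[0.02,0,0],0]
  ]
}}

```text
t: 54.35
eef_pos: [0.492, 0.331, 0.029]
ee_rot: [0.003, -3.141, 0.001]
wrist_force: [-2.5, -1.1, 0.3]
finger_gap: -0.0004
```

Emit:
{"fn": "drive_tool", "kwargs": {
  "targets": [
    [[0.02,0,0],0],
    [[0.02,0,0],0],
    [[0.02,0,0],0],
    [[0.02,0,0],0],
    [[0.02,0,0],0],
    [[0.02,0,0],0],
    [[0.02,0,0],0],
    [[0.015,0,0],0]
  ]
}}

```text
t: 55.35
eef_pos: [0.5699, 0.3313, 0.0294]
ee_rot: [-0.002, 3.141, 0.0]
wrist_force: [-2.0, -0.3, 0.2]
finger_gap: 0.0001
```

Emit:
{"fn": "drive_tool", "kwargs": {
  "targets": [
    [[0.008,0,0],0],
    [[0.006,0,0],0],
    [[0.006,0,0],0],
    [[0.006,0,0],0],
    [[0.005,0,0],0],
    [[0.005,0,0],0],
    [[0.005,0,0],0],
    [[0.005,0,0],0]
  ]
}}

```text
t: 56.35
eef_pos: [0.5923, 0.3313, 0.0293]
ee_rot: [-0.003, 3.142, 0.0]
wrist_force: [-1.6, -0.6, 1.0]
finger_gap: -0.0
```

Emit:
{"fn": "drive_tool", "kwargs": {
  "targets": [
    [[0.005,0,0],0],
    [[0.005,0,0],0],
    [[0.005,0,0],0],
    [[0.005,0,0],0],
    [[0.004,0,0],0],
    [[0,0,0],0],
    [[0,0,0],0],
    [[0,0,0],0]
  ]
}}

```text
t: 57.35
eef_pos: [0.6029, 0.3312, 0.0292]
ee_rot: [0.003, -3.139, 0.001]
wrist_force: [-6.7, -1.9, 4.9]
finger_gap: 0.0001
```

Emit:
{"fn": "drive_tool", "kwargs": {
  "targets": [
    [[0.004,0,0],0],
    [[0.004,0,0],0],
    [[0.004,0,0],0],
    [[0.004,0,0],0],
    [[0.004,0,0],0],
    [[0,0,0],0],
    [[0,0,0],0],
    [[0,0,0],0]
  ]
}}

```text
t: 58.35
eef_pos: [0.6091, 0.3311, 0.0291]
ee_rot: [0.003, -3.129, 0.004]
wrist_force: [-18.4, -3.1, 12.6]
finger_gap: -0.0
```

Emit:
{"fn": "drive_tool", "kwargs": {
  "targets": [
    [[0.003,0,0],0],
    [[0.003,0,0],0],
    [[0,0,0],0],
    [[0,0,0],0],
    [[0,0,0],0],
    [[0,0,0],0],
    [[0,0,0],0],
    [[0,0,0],0]
  ]
}}

```text
t: 59.35
eef_pos: [0.6092, 0.3311, 0.029]
ee_rot: [0.003, -3.122, 0.006]
wrist_force: [-30.0, -4.7, 19.0]
finger_gap: -0.0
```

There's a hard stop at x=0.609, against 0.605 on the right, which fits the cabinet's slight skew. Backing off to check both drawers.

Emit:
{"fn": "drive_tool", "kwargs": {
  "targets": [
    [[-0.012,0,0],0],
    [[-0.02,0,0],0],
    [[-0.04,0,0],0],
    [[-0.06,0,0.02],0],
    [[-0.08,-0.02,0.06],0],
    [[-0.06,-0.05,0.1],0],
    [[-0.04,-0.08,0.12],0],
    [[0,-0.05,0.12],0]
  ]
}}

```text
t: 60.35
eef_pos: [0.4635, 0.2382, 0.2272]
ee_rot: [-0.004, 3.141, 0.0]
wrist_force: [1.1, 0.4, 0.1]
finger_gap: 0.0001
```

Emit:
{"fn": "drive_tool", "kwargs": {
  "targets": [
    [[0,-0.03,0.06],0],
    [[0,0,0],0],
    [[0,0,0],0],
    [[0,0,0],0],
    [[0,0,0],0],
    [[0,0,0],0],
    [[0,0,0],0],
    [[0,0,0],0]
  ]
}}

```text
t: 61.35
eef_pos: [0.4649, 0.2242, 0.2563]
ee_rot: [-0.003, 3.142, 0.0]
wrist_force: [1.5, 1.2, -0.4]
finger_gap: 0.0003
```

```bash
python3 - <<'E'
from h import *
s=sense();print(s['t'],s['eef_pos'],s['wrist_force'])
snap('wrist','w19'); snap('side','s19',(150,60,350,210),3.5); snap('scene','c19')
E
```

```text
61.35 [0.46488768 0.22424718 0.25632422] [ 1.47905874  1.20451415 -0.41852305]
```

View pics/w19.png

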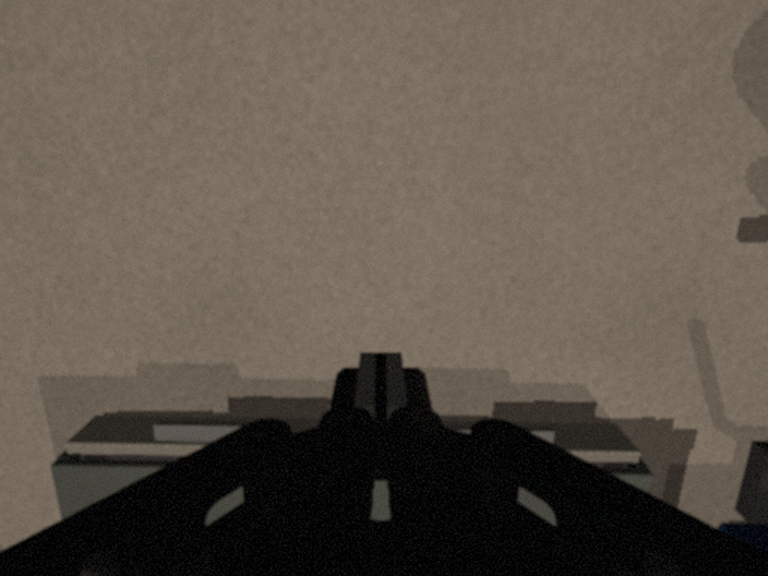

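View pics/s19.png

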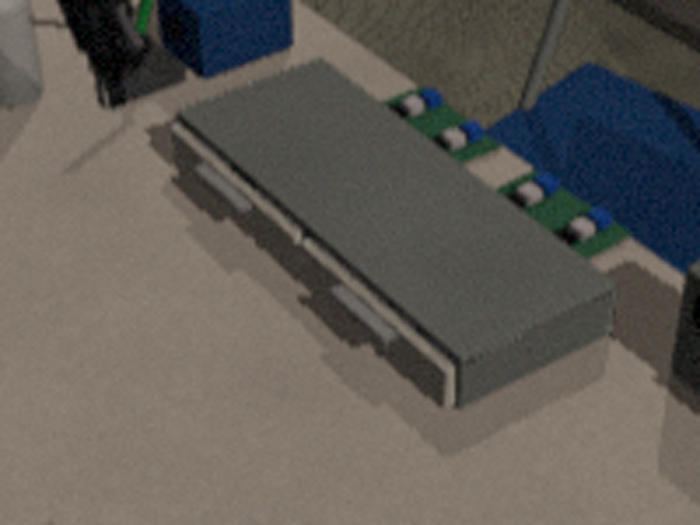

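View pics/c19.png

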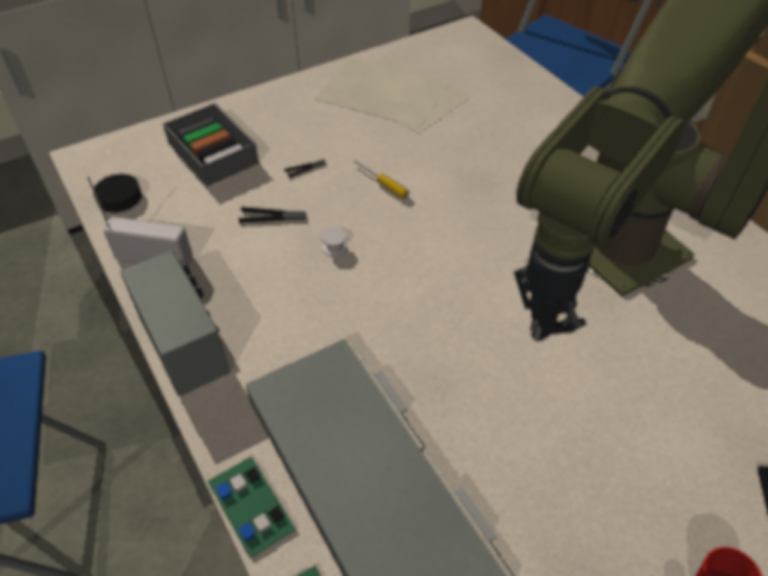

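Both drawers look flush in the side view. A quick numeric check of the panel's back edge against the cabinet front edge follows.

```bash
python3 - <<'E'
from h import *
im=cv2.imread('pics/raw_w19.png')
a=im[275:325,35:115];b=im[275:325,385:440]
o=np.hstack([cv2.resize(a,None,fx=5,fy=5),cv2.resize(b,None,fx=5,fy=5)]);cv2.imwrite('pics/w19z.png',o)
E
```

```text
(no output)
```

View pics/w19z.png

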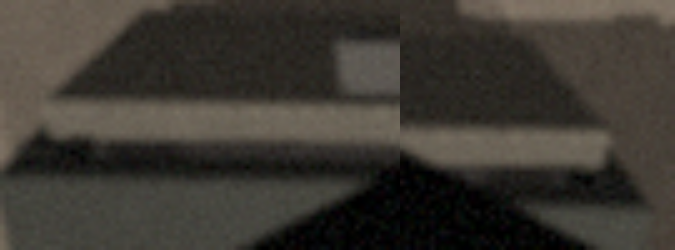

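```bash
python3 - <<'E'
from h import *
for n,u,v,z in(('R panel front',100,98,.05),('R panel back',100,140,.05),('R cab edge',100,175,.064),('R lip',370,40,.043)):
    print(n,np.round(ray('wrist',35+u/5,275+v/5,z),4))
for n,u,v,z in(('L panel front',590,127,.05),('L panel back',590,167,.05),('L cab edge',590,206,.064)):
    print(n,np.round(ray('wrist',385+(u-400)/5,275+v/5,z),4))
E
```

```text
R panel front [ 0.6292 -0.0277  0.05  ]
R panel back [ 0.6416 -0.0299  0.05  ]
R cab edge [ 0.6418 -0.0215  0.064 ]
R lip [0.6166 0.0398 0.043 ]
L panel front [0.637  0.4444 0.05  ]
L panel back [0.649  0.4462 0.05  ]
L cab edge [0.6502 0.4392 0.064 ]
```

The panel back edges match the cabinet front edge to about 1 mm on both sides (0.2 mm right, 1.2 mm left). Handing in.

```bash
python3 -c "
from h import *
print(finish_job())"
```

```text
the job is handed in; nothing more can be done
None
```

I put all five loose parts away, pushed both drawers home and handed the job in at about 61 s of the 210 s allowed. The hand-in reports no verdict.

- **Parts:** The three ferrite rods went into the right drawer with the rod sample, and the two battery boxes into the left drawer with the box sample. I found no third box on the bench.
- **Drawers:** I pushed each one slowly until it met a hard stop, at tool x of 0.605 m (right) and 0.609 m (left). In the last wrist picture the panel backs match the cabinet front edge to 0.2 mm on the right and 1.2 mm on the left. I did not read the joint values or the drawer speeds directly.
- **Bench:** The last pictures show the spool, pliers and screwdriver where they were at the start, and the arm clear of everything.
- **Disagreement:** After I had placed them, one box shifted sideways next to the other, and I do not know why. Both were still lying flat inside the drawer before it was shut.
- **Not checked:** I could not see the parts once the drawers were closed.
- **Push force:** Pushing against the stops peaked at about 21 N (right) and 30 N (left) along the push, with 15 N and 19 N upward at the same time.

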